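# Square the cheese boards in the stacking cradle and lock them down

## Task

First roll the black thumbwheel on the stacking cradle until its red hold-down foot is fully raised. Then lay every wooden cheese board flat in the cradle, one on top of another, each pushed snug against both blue fences so the stack is square, and finally roll the thumbwheel the other way until the foot presses on the top board. Move the foot only with the wheel, and leave the cheeses and the white mould where they are.

Things in the scene. Friction and masses are not known exactly. Their poses are not given: they have to be found in the camera images.
- cradle: Fixed stacking cradle, pose varies. Origin: on the bench, under the centre of a board that is home (touching both fences). x: along a home board's length to the end fence and wheel; y: to the side fence; z up. Base plate 8 mm thick, x -70..185, y -47..62 mm (home boards overhang it a little). Open on -x and -y. Home board k (1 lowest) has its centre at 0, 0, 8+12(k-1)+6 mm.
- side_fence (a point): Blue side fence: middle of its inner face's top edge, at cradle x=15, y=52, z=64 mm. The inner face is the plane y=52 mm, x -60..90 mm; 10 mm thick, 64 mm high.
- end_fence (a point): Blue end fence: middle of its inner face's top edge, at cradle x=80, y=0, z=64 mm. The inner face is the plane x=80 mm, y -52..62 mm, with a gap of 32 mm in the middle for the foot's arm; 10 mm thick, 64 mm high. Behind it the wheel housing, x 98..182, y -28..28 mm, cheeks 93 mm high.
- wheel_top (a point): Topmost point of the thumbwheel, fixed at cradle x=140, y=0, z=100 mm. Black wheel with grey and yellow rim marks, 68 mm diameter, 22 mm wide, axis along cradle y; only its top 7 mm stand out between the cheeks, so roll it by a fingertip pressed lightly (3 to 8 N) on its top and dragged along cradle x, stroke after stroke.
- wheel (a joint): Thumbwheel turn, rad: 0 at the upper stop (foot fully raised), at most 3.6. Grows, and lowers the foot 15 mm per rad, when the wheel's top moves towards the boards (cradle -x); dragging the top away (+x) raises the foot. Stays where left (friction 0.04 N m); stalls when the foot meets the stack or a stop.
- foot: Red hold-down foot driven by the wheel. Origin: under its pad's centre, at cradle x=66, y=0. Sprung pad 28 x 24 mm (gives up to 6 mm, 0.8 to 3.2 N); foot and arm 20 mm high; it overhangs the end-fence edge of the boards by 28 mm, so slide boards in beneath it. Underside 70 mm above the bench fully raised (four boards reach 56 mm); starts 20 to 40 mm lower. The robot must not push it.
- board1_mid (a point): One of up to four identical loose wooden boards (None if absent): 160 mm (own x) x 104 mm (own y) x 12 mm thick, 0.14 kg. A hand notch 50 mm long, 24 mm deep in the middle of each long side leaves a neck 56 mm wide (across own y) to grip from above; fingers fit in the notches even at a fence. Point: its centre, half-way up. Starts flat on the bench; same either way round.
- board2_mid (a point): Another of up to four identical loose wooden boards (None if absent): 160 mm (own x) x 104 mm (own y) x 12 mm thick, 0.14 kg. A hand notch 50 mm long, 24 mm deep in the middle of each long side leaves a neck 56 mm wide (across own y) to grip from above; fingers fit in the notches even at a fence. Point: its centre, half-way up. Starts flat on the bench; same either way round.
- board3_mid (a point): Another of up to four identical loose wooden boards (None if absent): 160 mm (own x) x 104 mm (own y) x 12 mm thick, 0.14 kg. A hand notch 50 mm long, 24 mm deep in the middle of each long side leaves a neck 56 mm wide (across own y) to grip from above; fingers fit in the notches even at a fence. Point: its centre, half-way up. Starts flat on the bench; same either way round.
- board4_mid (a point): Another of up to four identical loose wooden boards (None if absent): 160 mm (own x) x 104 mm (own y) x 12 mm thick, 0.14 kg. A hand notch 50 mm long, 24 mm deep in the middle of each long side leaves a neck 56 mm wide (across own y) to grip from above; fingers fit in the notches even at a fence. Point: its centre, half-way up. Starts flat on the bench; same either way round.
- cheese1_mid (a point): White soft cheese round, 104 mm in diameter, 34 mm high, loose on the bench; the point is its centre. Leave alone.
- cheese2_mid (a point): Another white cheese round, 104 mm in diameter, 34 mm high, loose; the point is its centre. Leave alone.
- mould_mid (a point): White plastic mould ring, 110 mm in diameter, 70 mm high, loose; the point is its centre. Leave alone.
Not all that is in view belongs to the job. What is shaped like the part that bears board3_mid but pink is not meant.

How it is judged:
By the outcome, as a careful person would: the job done as asked, in the order asked, and still so for the second after the job is handed in, with the robot touching nothing.
Of board1, board2, board3, board4 only 3 to 4 are there at a start; the rules pass over those that are not, and their reading is None.
At some moment in a run one of board1, board2, board3, board4 may be knocked a few centimetres aside while the robot is not near it.
Once in a run the grip may slacken for a moment while it holds something.
It also fails if it takes over 210 s, if anything falls off the work surface, if the arm or the gripper's body presses on something with over 40 N, if the wrist force passes 120 N, or if a joint passes its speed limit or range.

## Robot

A 7-joint arm with a two-finger parallel gripper is mounted at the origin on the work surface. World frame = base frame: x ahead of the robot, y to its left, z up, the work surface at z = 0. Lengths are in m, angles in rad, forces in N, time in s.
With the tool pointing down it reaches from about 0.425 to 0.925 m from the base axis. Payload 6.8 kg.
Tool frame: the origin (TCP) lies at the very end of the fingers, on their centre line; the grasp point (between the pads) lies 19 mm behind it; y points along the fingers, x is the direction in which the jaws open and shut, and the axes are right-handed (so a half turn about y gives the same grasp; the last joint's range is limited). The gripper opens to 85 mm and grips with 20 to 120 N. Pads are 22 mm wide; open, the fingers measure 114 mm over their backs; the gripper's body (76 mm by 85 mm) begins 54 mm behind the grasp point. The pads swing forward as they close: fully open they stand 13 mm farther back than shut.
Start: joints at [-1.268, 0.477, 0.022, 1.555, -0.011, 1.109, -0.083], TCP at [0.27, 0.619, 0.231] pointing down, gripper open.
Joint ranges: [-2.96, 2.96], [-0.34, 2.1], [-1.41, 1.46], [0.24, 2.44], [-1.37, 4.51], [0.17, 1.92], [-2.96, 2.96]. Speed limits (rad/s): [2.39, 2.39, 3.14, 3.14, 3.14, 3.14, 3.14].

## Interface

Orientations are given as a rotation vector (axis times angle).
In Python, from bench import r, imaging gives the robot as it stands.
- The arm moves only by the shell command python3 -m jog 'ROWS' [FORCE]. ROWS is text: rows parted by semicolons, each of 7 numbers parted by spaces: the turn, a rotation vector about the tool's x, y, z in degrees, then the shift along the tool's x, y, z in mm, then the opening, from 0 (shut) to 1 (fully open). A call has exactly 5 rows; each row shifts and turns the commanded pose from where the row before left it, along the tool's axes as they then stand; what a row does not reach is not made up. A row lasts 1/12 s, in which the tool goes at most 41.7 mm and 7.16 degrees, less where a joint would pass 70% of its speed; a pose out of reach is approached as far as the arm can. A call with a gripper value outside its range is refused whole. The fingers move at their own pace and stop on an object; FORCE is the grip in N (left out, the last holds). Time passes only in rows, so rows that do not move let the fingers close, or fill a call up. It gives the time, the measured TCP pose, the force and the opening at its end, in the units of the state.
- r.get_obs(): the state, without advancing time (a new reading comes with each control period).
- imaging.grab_frame(name): name is "scene" or "top"; returns a dict with "color" (400x640x3 uint8, red, green, blue), "z_map" (400x640 float32, m along the optical axis (not along the pixel's ray), 0 where there is no reading), "fx", "fy", "cx", "cy" (pixels), "world_to_cam" (4x4, takes a point from world to camera coordinates). Camera axes: x right, y up, looking along -z (the intrinsics and any distortion apply to the point x, -y, -z); pixel columns grow to the right and rows downward; lengths in m; the calibration is good to about 2 mm. A picture is of the moment at which its call begins.
- r.hand_in(): hands the job in, once; it reports no verdict.
The state is a dict: "clock": time; "joints": joint angles; "qvel": joint speeds; "tau": joint torques, N m; "tcp_pos": TCP position; "orientation": TCP orientation; "contact_force": force on the tool from outside, world axes, zero at the start; "moment": the same for the moment, N m; "grip_width": finger opening in m.
Only numpy, scipy, OpenCV 4.12 (cv2) and the standard library are available. Lean on these libraries where they do the work, as an engineer would, in place of code of your own. Each camera call takes 0.05 s, during which the arm holds its last target.

## Working session

There is one attempt and no reset: what is moved stays moved. The work goes in short steps, Python scripts to look and compute and a shell command to move; the robot and the scene stay as the last step left them, time stands still between calls to the robot, and variables do not carry over. Pictures are saved under pics/ and viewed, and the job is handed in when it is done.

```bash
ls; mkdir -p pics; python3 - <<'E'
from bench import r, imaging
import cv2,numpy as np
o=r.get_obs()
for k,v in o.items(): print(k,np.round(v,4))
for n in("scene","top"):
    f=imaging.grab_frame(n); cv2.imwrite(f"pics/{n}0.png",f["color"][:,:,::-1])
    print(n,f["fx"],f["fy"],f["cx"],f["cy"],f.keys()); print(np.round(f["world_to_cam"],4))
E
```

```text
pics
clock 0.0
joints [-1.2681  0.4778  0.0223  1.5564 -0.0115  1.1093 -0.0831]
qvel [ 0.0004 -0.0002 -0.0003  0.0009  0.      0.0003  0.0011]
tau [-5.00000e-04 -5.96459e+01  1.60770e+00 -2.81191e+01  1.25000e-02
  9.60000e-03 -0.00000e+00]
tcp_pos [0.2693 0.6183 0.2303]
orientation [-1.3771 -0.9005  0.9028]
contact_force [-0.1957 -0.8329  0.0095]
moment [-0.0366 -0.0166  0.0019]
grip_width 0.0855
scene 372.49871517244804 372.49871517244804 313.56154722166644 202.9855154554112 dict_keys(['color', 'z_map', 'fx', 'fy', 'cx', 'cy', 'world_to_cam'])
[[-1.9170e-01  9.8150e-01 -1.4000e-03  5.0900e-02]
 [-7.1500e-01 -1.3870e-01  6.8530e-01  3.0520e-01]
 [ 6.7240e-01  1.3240e-01  7.2830e-01 -1.5964e+00]
 [ 0.0000e+00  0.0000e+00  0.0000e+00  1.0000e+00]]
top 420.4615982360771 420.4615982360771 319.86425159657574 201.6829012726539 dict_keys(['color', 'z_map', 'fx', 'fy', 'cx', 'cy', 'world_to_cam'])
[[ 0.0092 -0.9998 -0.0168  0.0606]
 [ 0.9984  0.0083  0.0559 -0.4951]
 [-0.0558 -0.0173  0.9983 -1.3095]
 [ 0.      0.      0.      1.    ]]
```

View pics/scene0.png

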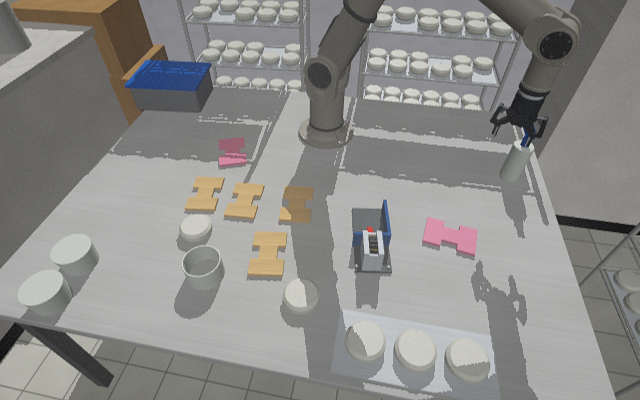

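View pics/top0.png

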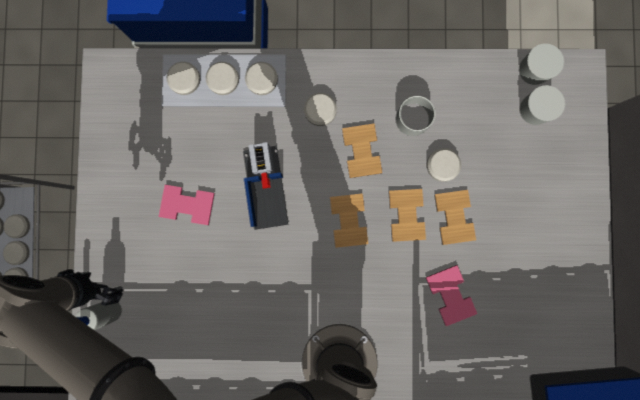

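```bash
cat > h.py <<'E'
from bench import r, imaging
import cv2,numpy as np
from scipy.spatial.transform import Rotation as R
def ray(f,u,v,z):
    M=np.linalg.inv(f["world_to_cam"]); u=np.asarray(u,float);v=np.asarray(v,float)
    d=np.stack([(u-f["cx"])/f["fx"],-(v-f["cy"])/f["fy"],-np.ones_like(u)],-1)@M[:3,:3].T
    o=M[:3,3]; return o+d*((z-o[2])/d[...,2])[...,None]
def proj(f,P):
    P=np.atleast_2d(P);c=P@f["world_to_cam"][:3,:3].T+f["world_to_cam"][:3,3]
    return np.stack([f["fx"]*c[:,0]/-c[:,2]+f["cx"],-f["fy"]*c[:,1]/-c[:,2]+f["cy"]],-1)
def cloud(f):
    z=f["z_map"].astype(float);v,u=np.mgrid[:400,:640]
    c=np.stack([(u-f["cx"])/f["fx"]*z,-(v-f["cy"])/f["fy"]*z,-z],-1)
    M=np.linalg.inv(f["world_to_cam"]);return c@M[:3,:3].T+M[:3,3]
def boards(f,ztop=.012,amin=500):
    h=cv2.cvtColor(f["color"],cv2.COLOR_RGB2HSV)
    m=((h[...,0]>8)&(h[...,0]<25)&(h[...,1]>110)&(h[...,2]>60)).astype(np.uint8)
    n,l,s,c=cv2.connectedComponentsWithStats(m)
    P=cloud(f);out=[]
    for i in range(1,n):
        if s[i,4]<amin: continue
        v,u=np.nonzero(l==i); zz=np.median(P[v,u,2])
        p=ray(f,u,v,ztop)[:,:2]; ctr=p.mean(0); w,V=np.linalg.eigh(np.cov((p-ctr).T)); a=V[:,1]
        if a[0]<0:a=-a
        e=(p-ctr)@V
        out.append((ctr,np.degrees(np.arctan2(a[1],a[0])),zz,s[i,4],np.ptp(e[:,1]),np.ptp(e[:,0]),c[i]))
    return out
def save(f,n,x0,x1,y0,y1,k=4):
    cv2.imwrite(n,cv2.resize(np.ascontiguousarray(f["color"][y0:y1,x0:x1,::-1]),None,fx=k,fy=k,interpolation=cv2.INTER_CUBIC))
E
python3 - <<'E'
from h import *
f=imaging.grab_frame("top")
for b in boards(f): print([np.round(x,4) for x in b])
save(f,"pics/crad0.png",220,320,120,240,5)
g=imaging.grab_frame("scene"); save(g,"pics/crad0s.png",330,410,190,290,6)
print([np.round(x,3) for x in (np.nanmedian(cloud(f)[230:300,300:420,2]),)])
np.savez("f0.npz",**{"t"+k:v for k,v in f.items()},**{"s"+k:v for k,v in g.items()})
for b in boards(g): print([np.round(x,4) for x in b])
E
```

```text
[array([ 0.6592, -0.0661]), np.float64(9.3556), np.float64(0.012), np.int32(1358), np.float64(0.1591), np.float64(0.1013), array([361.6863, 150.2253])]
[array([ 0.4561, -0.2084]), np.float64(3.7052), np.float64(0.0119), np.int32(1394), np.float64(0.1577), np.float64(0.1022), array([406.8623, 214.7023])]
[array([ 0.4509, -0.3581]), np.float64(8.7574), np.float64(0.012), np.int32(1412), np.float64(0.1582), np.float64(0.1024), array([454.8265, 216.7918])]
[array([ 0.4375, -0.0259]), np.float64(6.2161), np.float64(0.0122), np.int32(1363), np.float64(0.1584), np.float64(0.1011), array([348.6163, 220.1056])]
[np.float64(0.001)]
[array([-0.9489, -1.8468]), np.float64(58.1745), np.float64(0.2464), np.int32(2196), np.float64(1.5054), np.float64(0.5832), array([76.2678, 15.8197])]
```

View pics/crad0.png

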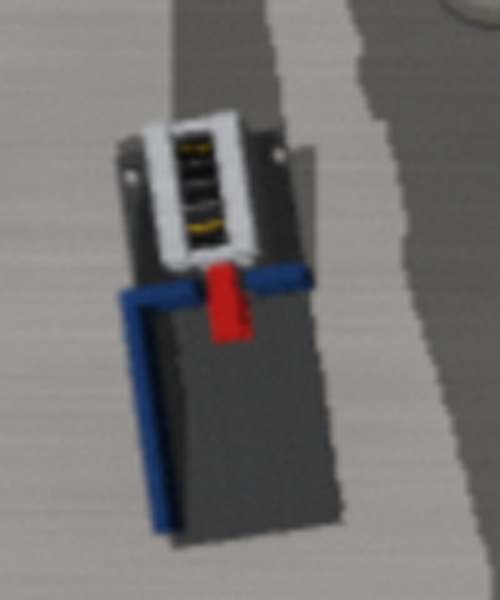

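View pics/crad0s.png

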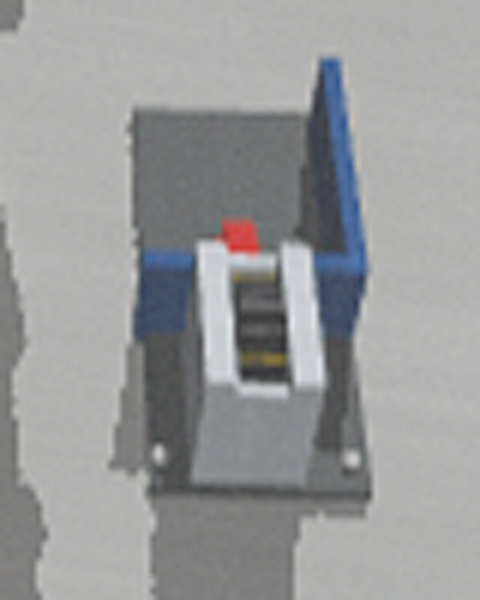

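```bash
cat > crad.py <<'E'
from h import *
from scipy.optimize import minimize
def box(x0,x1,y0,y1,z0,z1): return np.array([[x,y,z] for x in(x0,x1) for y in(y0,y1) for z in(z0,z1)])/1000
BL=[box(-60,90,52,62,8,64),box(80,90,16,62,8,64),box(80,90,-52,-16,8,64)]
HO=[box(98,182,-28,28,8,93)]
def w(q,P): 
    c,s=np.cos(q[2]),np.sin(q[2]); return P@np.array([[c,-s,0],[s,c,0],[0,0,1]]).T+[q[0],q[1],0]
def ren(f,q,bs,roi,k=8):
    x0,x1,y0,y1=roi; im=np.zeros(((y1-y0)*k,(x1-x0)*k),np.uint8)
    for b in bs:
        p=proj(f,w(q,b)); h=cv2.convexHull(((p-[x0-.5,y0-.5])*k*16-8).round().astype(np.int32))
        cv2.fillPoly(im,[h],255,shift=4)
    return cv2.resize(im,(x1-x0,y1-y0),interpolation=cv2.INTER_AREA)/255.
def fit(f,q0,roi):
    x0,x1,y0,y1=roi; c=f["color"][y0:y1,x0:x1].astype(float)
    b=np.clip((c[...,2]-c[...,0]-20)/50,0,1)
    P=cloud(f)[y0:y1,x0:x1,2]
    def cost(t):
        q=[q0[0]+t[0]/100,q0[1]+t[1]/100,q0[2]+t[2]/10]
        rb=ren(f,q,BL,roi); rh=ren(f,q,HO,roi)
        wgt=(rh<.01)
        return (((rb-b)**2)*wgt).sum()+ (((rh>.5)!=(P>.045)&(b<.3)&(c[...,0]<1.6*c[...,1]))).sum()*0.1
    best=None
    for s in (1,.3,.1):
        t=minimize(cost,[0,0,0] if best is None else best.x,method="Nelder-Mead",options=dict(initial_simplex=(np.zeros(3) if best is None else best.x)+s*np.array([[0,0,0],[1,0,0],[0,1,0],[0,0,1]]),xatol=1e-3,fatol=1e-3)); best=t
    t=best.x; return np.array([q0[0]+t[0]/100,q0[1]+t[1]/100,q0[2]+t[2]/10]),best.fun
if __name__=="__main__":
    f=imaging.grab_frame("top"); g=imaging.grab_frame("scene")
    q,c=fit(f,[.51,.17,.12],(225,305,125,240)); print(q,np.degrees(q[2]),c)
    q2,c2=fit(f,q+[.005,-.005,.05],(225,305,125,240)); print(q2,c2)
    L=[[15,52,64],[80,0,64],[140,0,100],[80,62,64],[-60,52,64],[182,28,93],[182,-28,93],[98,28,93],[185,-47,8],[185,62,8],[-70,-47,8],[-70,62,8],[80,-52,64]]
    for f,n,(x0,x1,y0,y1),k in((f,"t",(225,305,125,240),5),(g,"s",(330,410,190,290),6)):
        im=cv2.resize(np.ascontiguousarray(f["color"][y0:y1,x0:x1,::-1]),None,fx=k,fy=k,interpolation=cv2.INTER_CUBIC)
        for p in proj(f,w(q,np.array(L)/1000)):
            cv2.circle(im,tuple(int(a) for a in ((p-[x0-.5,y0-.5])*k).round()),2,(0,255,0),-1)
        cv2.imwrite(f"pics/fit_{n}.png",im)
    np.save("q.npy",q)
E
python3 crad.py
```

```text
[0.48510638 0.22401117 0.16954003] 9.713928427751188 152.57167274125337
[0.48529181 0.22420313 0.16097747] 154.37010103806227
```

View pics/fit_t.png

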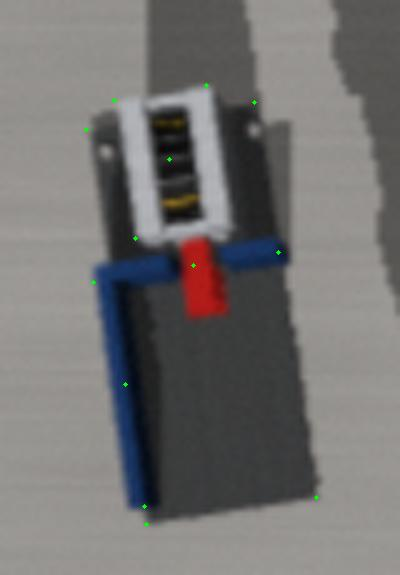

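View pics/fit_s.png

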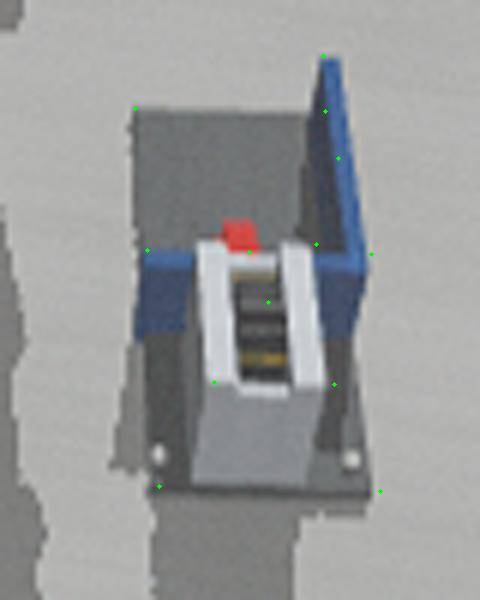

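```bash
python3 - <<'E'
s=open('crad.py').read()
s=s.replace("b=np.clip((c[...,2]-c[...,0]-20)/50,0,1)","b=np.clip((c[...,2]/(c[...,0]+5)-1.2)/1.2,0,1)")
s=s.replace("*0.1","*0.02").replace("[.51,.17,.12]","[.485,.222,.12]").replace("q+[.005,-.005,.05]","[.48,.228,.09]")
open('crad.py','w').write(s)
E
python3 crad.py
python3 - <<'E'
from crad import *
f=imaging.grab_frame("top");q=np.load('q.npy');roi=(225,305,125,240);x0,x1,y0,y1=roi
c=f["color"][y0:y1,x0:x1].astype(float);b=np.clip((c[...,2]/(c[...,0]+5)-1.2)/1.2,0,1)
cv2.imwrite("pics/cmp.png",cv2.resize((np.hstack([b,ren(f,q,BL,roi)])*255).astype(np.uint8),None,fx=5,fy=5,interpolation=0))
print(c[40,20:30],c[50,20:30])
E
```

```text
[0.48504002 0.2237172  0.16558489] 9.487315190145157 60.77217861725584
[0.485115   0.22321598 0.16989597] 58.727174584930914
[[ 90.  89.  88.]
 [ 60.  62.  62.]
 [ 45.  45.  47.]
 [ 36.  36.  37.]
 [ 34.  35.  35.]
 [ 48.  49.  51.]
 [117. 118. 121.]
 [164. 165. 168.]
 [174. 175. 179.]
 [176. 178. 182.]] [[146. 144. 142.]
 [104. 103. 102.]
 [ 51.  53.  52.]
 [ 36.  36.  37.]
 [ 34.  34.  36.]
 [ 37.  37.  38.]
 [ 34.  36.  36.]
 [ 32.  34.  37.]
 [ 35.  37.  41.]
 [ 38.  40.  44.]]
```

View pics/cmp.png

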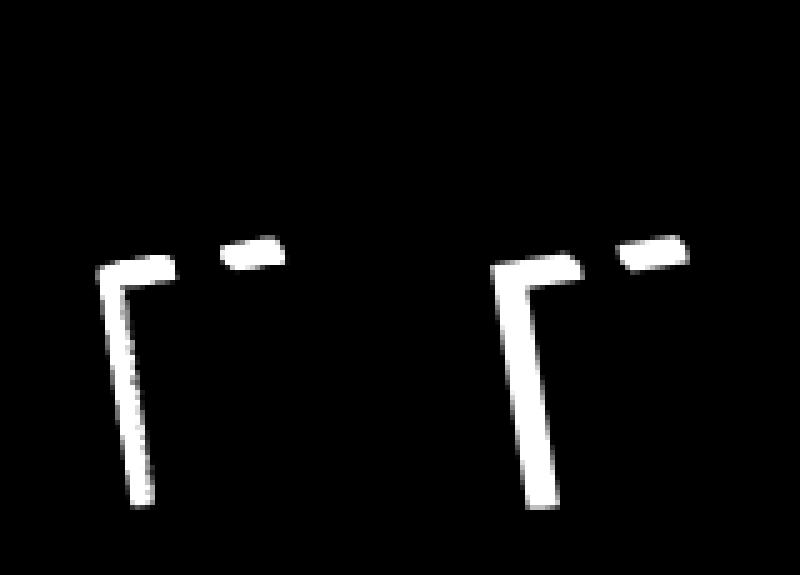

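View pics/fit_t.png

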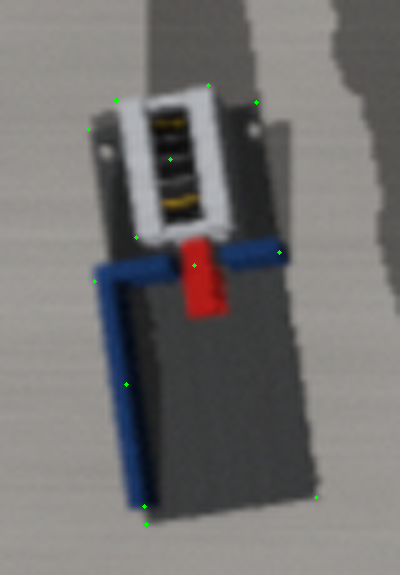

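View pics/fit_s.png

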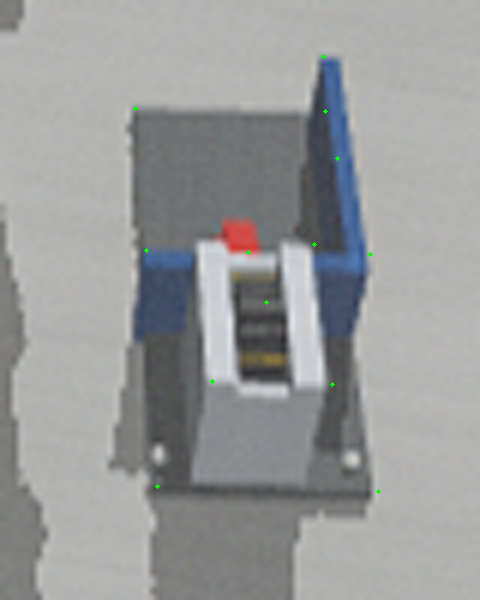

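```bash
cat > pts.py <<'E'
from crad import *
from scipy.optimize import least_squares
T=[(90,62,64,95,267),(-60,62,64,130,507),(90,-52,64,279,236),(182,28,93,118,98),(182,-28,93,212,86),(98,28,93,143,243),(98,-28,93,231,235),(185,62,8,92,118),(-70,-47,8,318,493),(-70,62,8,148,522),(185,-47,8,263,102)]
S=[(-60,62,64,339,59),(-60,52,64,320,59),(90,62,64,367,268),(90,-52,64,143,265),(185,-47,8,150,490),(185,62,8,371,489),(-70,-47,8,134,108),(182,28,93,325,385),(182,-28,93,207,382),(98,-28,93,198,242)]
f=imaging.grab_frame("top"); g=imaging.grab_frame("scene")
T=np.array(T,float);S=np.array(S,float)
tp=T[:,3:]/5+[224.5,124.5]; sp=S[:,3:]/6+[329.5,189.5]
def res(q,wh="ts"):
    e=[]
    if "t" in wh:e.append((proj(f,w(q,T[:,:3]/1000))-tp).ravel())
    if "s" in wh:e.append((proj(g,w(q,S[:,:3]/1000))-sp).ravel())
    return np.concatenate(e)
for wh in("t","s","ts"):
    s=least_squares(res,[.485,.222,.13],args=(wh,),loss="soft_l1",f_scale=.5); print(wh,s.x,np.degrees(s.x[2])); print(np.round(res(s.x,wh).reshape(-1,2),1).tolist())
np.save("q.npy",s.x)
E
python3 pts.py
```

```text
t [0.48508185 0.2220702  0.15973537] 9.152162760177003
[[0.0, -0.5], [-0.1, 0.2], [0.1, 0.0], [0.4, 0.2], [0.1, -0.2], [-0.6, -1.2], [0.3, -2.4], [-0.1, 2.0], [0.1, 0.9], [-0.0, 0.3], [-0.6, 0.0]]
s [0.48593346 0.22221863 0.15849981] 9.081370343214843
[[-0.0, -0.3], [0.1, -0.3], [0.2, 0.5], [-0.1, 0.0], [0.2, -0.6], [0.2, 0.6], [-0.2, -0.0], [0.1, -0.0], [-0.2, -0.0], [-0.3, 0.1]]
ts [0.48544794 0.22213396 0.15922984] 9.123197983404237
[[0.0, -0.7], [-0.1, 0.1], [0.1, -0.1], [0.4, 0.1], [0.1, -0.4], [-0.6, -1.3], [0.3, -2.6], [-0.1, 1.9], [0.0, 0.8], [-0.0, 0.2], [-0.6, -0.1], [-0.0, -0.4], [0.1, -0.5], [0.2, 0.4], [-0.1, -0.1], [0.2, -0.8], [0.2, 0.4], [-0.2, -0.1], [0.1, -0.2], [-0.2, -0.2], [-0.3, -0.0]]
```

```bash
cat > go.py <<'E'
# usage: go.py cx cy z(mm, cradle frame TCP) yawoff_deg [world]  -> delta in tool axes
import sys
from h import *
q=np.load("q.npy")
def base(yaw,flip):  # tool y down, tool x along cradle y
    x=np.array([-np.sin(yaw),np.cos(yaw),0])*(1 if flip==0 else -1); y=np.array([0,0,-1.]); return np.stack([x,y,np.cross(x,y)],1)
def cr(p): 
    c,s=np.cos(q[2]),np.sin(q[2]); d=np.array(p[:2])-q[:2]; return np.array([c*d[0]+s*d[1],-s*d[0]+c*d[1]])*1000
def wd(x,y): 
    c,s=np.cos(q[2]),np.sin(q[2]); return np.array([q[0]+(c*x-s*y)/1000,q[1]+(s*x+c*y)/1000])
if __name__=="__main__":
    o=r.get_obs(); T=R.from_rotvec(o["orientation"]).as_matrix(); p=np.array(o["tcp_pos"])
    print("t",round(o["clock"],2),"tcp world",np.round(p*1000,1),"cradle",np.round(cr(p),1),"F",np.round(o["contact_force"],1),"w",round(o["grip_width"]*1000,1))
    if len(sys.argv)>1:
        x,y,z,a=map(float,sys.argv[1:5])
        tw=np.r_[wd(x,y),z/1000] if len(sys.argv)<6 else np.array([x,y,z])/1000
        c=[]
        for fl in(0,1):
            B=base(q[2]+np.radians(a),fl); c.append((np.linalg.norm((R.from_matrix(T.T@B)).as_rotvec()),B,fl))
        c.sort(key=lambda t:t[0]); B=c[0][1]
        print("flip",c[0][2],"turn(tool) deg",np.round(np.degrees(R.from_matrix(T.T@B).as_rotvec()),2),"shift now-axes",np.round(T.T@(tw-p)*1000,1),"final-axes",np.round(B.T@(tw-p)*1000,1))
    else: print(np.round(T,3), np.round(np.degrees(o["joints"]),0))
E
python3 go.py; python3 go.py 140 0 160 0; python3 go.py 140 0 160 90
```

```text
t 0.55 tcp world [269.5 618.8 231.3] cradle [-150.3  425.9] F [ 0.6 -0.3 -0.1] w 85.1
[[ 0.399 -0.    -0.917]
 [ 0.917  0.     0.399]
 [ 0.    -1.     0.   ]] [-73.  27.   1.  89.  -1.  64.  -5.]
t 0.55 tcp world [269.5 618.8 231.3] cradle [-150.3  425.9] F [ 0.6 -0.3 -0.1] w 85.1
flip 0 turn(tool) deg [ -0.   -32.66   0.  ] shift now-axes [-201.9   71.3 -474.2] final-axes [-425.9   71.3 -290.3]
t 0.55 tcp world [269.5 618.8 231.3] cradle [-150.3  425.9] F [ 0.6 -0.3 -0.1] w 85.1
flip 1 turn(tool) deg [-0.   57.34 -0.  ] shift now-axes [-201.9   71.3 -474.2] final-axes [ 290.3   71.3 -425.9]
```

```bash
python3 - <<'E'
from h import *
f=imaging.grab_frame("top"); save(f,"pics/brd.png",325,480,115,330,2.7)
E
python3 -m jog '0 -6.5 0 0 0 0 0.2; 0 -6.5 0 0 0 0 0; 0 -6.5 0 0 0 0 0; 0 -6.5 0 0 0 0 0; 0 -6.5 0 0 0 0 0' 40; python3 go.py 140 0 140 0
```

```text
clock: 1.02
tcp_pos: [0.2696, 0.6188, 0.2313]
orientation: [-1.128, -1.328, 1.327]
contact_force: [0.8, -0.5, 0.1]
grip_width: 0.0255
t 1.02 tcp world [269.6 618.8 231.3] cradle [-150.2  425.9] F [ 0.8 -0.5  0.1] w 25.5
flip 0 turn(tool) deg [0.   0.16 0.  ] shift now-axes [-426.7   91.4 -289.1] final-axes [-425.9   91.3 -290.2]
```

View pics/brd.png

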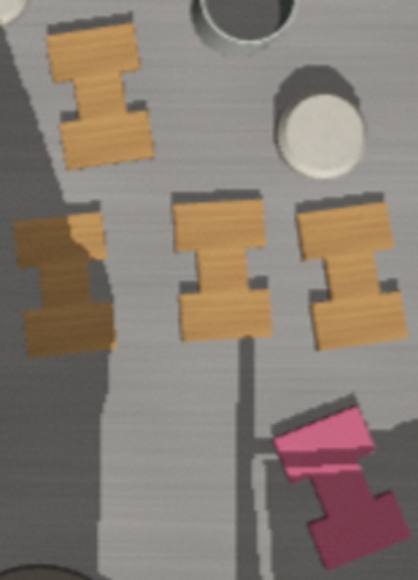

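```bash
for i in 1 2 3; do python3 -m jog '0 0 0 -28.4 6 -19.3 0; 0 0 0 -28.4 6 -19.3 0; 0 0 0 -28.4 6 -19.3 0; 0 0 0 -28.4 6 -19.3 0; 0 0 0 -28.4 6 -19.3 0' >/dev/null; done; python3 -m jog '0 0 0 0 0 0 0; 0 0 0 0 0 0 0; 0 0 0 0 0 0 0; 0 0 0 0 0 0 0; 0 0 0 0 0 0 0';  python3 go.py 130 0 110 0
```

```text
clock: 2.68
tcp_pos: [0.621, 0.2451, 0.1416]
orientation: [-1.129, -1.326, 1.325]
contact_force: [-0.4, 0.2, -0.2]
grip_width: -0.0002
t 2.68 tcp world [621.  245.1 141.6] cradle [137.4   1.2] F [-0.4  0.2 -0.2] w -0.2
flip 0 turn(tool) deg [ 0.   -0.01  0.06] shift now-axes [-1.2 31.6  7.4] final-axes [-1.2 31.6  7.4]
```

```bash
python3 -m jog '0 0 0 -1.2 10 9 0; 0 0 0 0 12 0 0; 0 0 0 0 12 0 0; 0 0 0 0 4 0 0; 0 0 0 0 0 0 0'; python3 -m jog '0 0 0 0 1.5 0 0; 0 0 0 0 0 0 0; 0 0 0 0 0 0 0; 0 0 0 0 0 0 0; 0 0 0 0 0 0 0';python3 go.py
```

```text
clock: 3.1
tcp_pos: [0.6121, 0.2405, 0.1014]
orientation: [-1.129, -1.321, 1.326]
contact_force: [-0.2, 0.2, -0.1]
grip_width: -0.0002
clock: 3.52
tcp_pos: [0.6135, 0.2406, 0.1022]
orientation: [-1.131, -1.324, 1.323]
contact_force: [0.4, 0.1, 0.3]
grip_width: 0.0002
t 3.52 tcp world [613.5 240.6 102.2] cradle [129.3  -2. ] F [0.4 0.1 0.3] w 0.2
[[-0.156  0.001 -0.988]
 [ 0.988  0.    -0.156]
 [ 0.    -1.    -0.001]] [-27.  33.   0.  97.  -0.  49.  72.]
```

```bash
for i in 1 ; do python3 -m jog '0 0 0 1 1 0 0; 0 0 0 1 0 0 0; 0 0 0 0 0 0 0; 0 0 0 0 0 0 0; 0 0 0 0 0 0 0'|grep -E "pos|force"; done; for i in 1 2 ; do python3 -m jog '0 0 0 0 1 0 0; 0 0 0 0 0 0 0; 0 0 0 0 0 0 0; 0 0 0 0 0 0 0; 0 0 0 0 0 0 0'|grep -E "pos|force"; done
```

```text
tcp_pos: [0.6129, 0.2426, 0.1008]
contact_force: [0.5, -0.5, -0.4]
tcp_pos: [0.6129, 0.2426, 0.0998]
contact_force: [-0.5, 0.2, 0.1]
tcp_pos: [0.613, 0.2426, 0.0995]
contact_force: [-0.7, -1.2, 5.6]
```

```bash
python3 -m jog '0 0 0 0 0 -4.5 0; 0 0 0 0 0 -4.5 0; 0 0 0 0 0 -4.5 0; 0 0 0 0 0 -4.5 0; 0 0 0 0 0 -4.5 0'; python3 go.py|head -1;  python3 -c "
from h import *
f=imaging.grab_frame('top');P=cloud(f);c=f['color'].astype(float)
m=(c[...,0]>120)&(c[...,1]<60);m[:,320:]=0
print(np.sort(P[m][:,2])[::6].round(4))
save(f,'pics/w1.png',225,305,125,240,5)"
```

```text
clock: 5.18
tcp_pos: [0.6356, 0.2463, 0.0999]
orientation: [-1.131, -1.324, 1.323]
contact_force: [-1.4, -0.9, 4.7]
grip_width: 0.0001
t 5.18 tcp world [635.6 246.3  99.9] cradle [152.1   0. ] F [-1.4 -0.9  4.7] w 0.1
[]
```

View pics/w1.png

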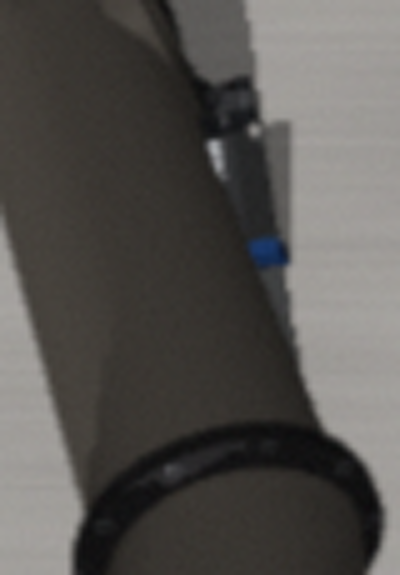

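```bash
cat > foot.py <<'E'
from h import *
from go import cr
def foot(f):
    P=cloud(f);c=f['color'].astype(float)
    m=(c[...,0]>1.9*c[...,1])&(c[...,0]>1.9*c[...,2])&(c[...,0]>70)
    d=np.linalg.norm(P[...,:2]-np.array([.55,.232]),axis=-1); m&=d<.06
    if m.sum()<5: return None
    v,u=np.nonzero(m);z=P[m][:,2]
    return m.sum(),u.mean().round(1),v.min(),v.max(),np.percentile(z,[10,50,90]).round(4)
if __name__=="__main__":
    a=np.load("f0.npz")
    for n in("scene","top"):
        print(n,foot({k[1:]:a[k] for k in a if k[0]==n[0]}),foot(imaging.grab_frame(n)))
    f=imaging.grab_frame("scene");save(f,"pics/sc.png",330,410,190,290,6)
E
python3 foot.py
```

```text
scene (np.int64(26), np.float64(369.5), np.int64(227), np.int64(231), array([0.0558, 0.0576, 0.0594])) None
top (np.int64(122), np.float64(264.9), np.int64(173), np.int64(188), array([0.0128, 0.0523, 0.0574])) None
```

View pics/sc.png

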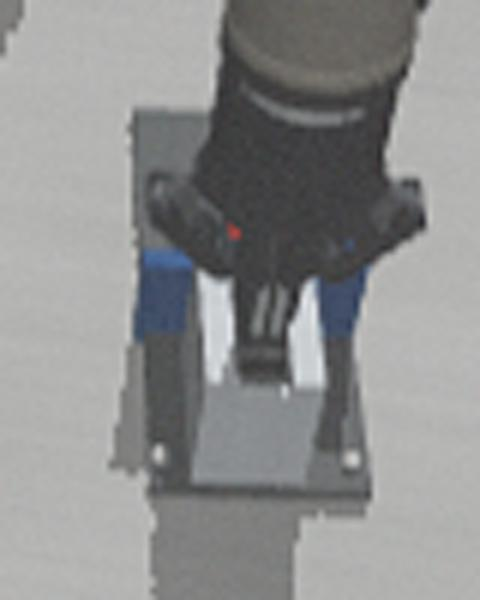

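```bash
for i in 1 2 3; do python3 -m jog '0 0 0 0 -6 0 0; 0 0 0 0 0 11.5 0; 0 0 0 0 0 11 0; 0 0 0 0 6 0 0; 0 0 0 0 0 0 0'|grep -E "pos|force"; python3 -m jog '0 0 0 0 0 -4.5 0; 0 0 0 0 0 -4.5 0; 0 0 0 0 0 -4.5 0; 0 0 0 0 0 -4.5 0; 0 0 0 0 0 -4.5 0'|grep -E "pos|force"; done
```

```text
tcp_pos: [0.6121, 0.2428, 0.0993]
contact_force: [-3.0, -1.2, 8.5]
tcp_pos: [0.636, 0.2467, 0.0999]
contact_force: [-1.4, 0.1, 6.2]
tcp_pos: [0.6125, 0.2427, 0.0993]
contact_force: [-3.8, -0.4, 6.9]
tcp_pos: [0.6363, 0.2466, 0.0998]
contact_force: [-2.1, 0.8, 6.7]
tcp_pos: [0.6127, 0.2427, 0.0994]
contact_force: [-3.1, -0.7, 7.6]
tcp_pos: [0.6344, 0.2466, 0.0998]
contact_force: [-6.3, -0.5, 12.0]
```

```bash
python3 -m jog '0 0 0 0 -10 0 0; 0 0 0 0 -25 0 0.8; 0 0 0 -10 -25 0 0.8; 0 0 0 -30 0 0 0.8; 0 0 0 -30 0 0 0.8'|grep -E "pos|force"; python3 -m jog '0 0 0 -40 0 0 0.8; 0 0 0 -40 0 0 0.8; 0 0 0 -40 0 0 0.8; 0 0 0 -10 0 0 0.8; 0 0 0 0 0 0 0.8'|grep -E "pos|force|width"; python3 foot.py; python3 -c "
from h import *
for b in boards(imaging.grab_frame('top')): print([np.round(x,4) for x in b])"
```

```text
tcp_pos: [0.6473, 0.1785, 0.1607]
contact_force: [0.5, -1.1, -0.8]
tcp_pos: [0.6671, 0.0414, 0.1587]
contact_force: [-0.5, -0.5, -0.2]
grip_width: 0.0686
scene (np.int64(26), np.float64(369.5), np.int64(227), np.int64(231), array([0.0558, 0.0576, 0.0594])) (np.int64(78), np.float64(370.6), np.int64(220), np.int64(231), array([0.0787, 0.091 , 0.0941]))
top (np.int64(122), np.float64(264.9), np.int64(173), np.int64(188), array([0.0128, 0.0523, 0.0574])) (np.int64(127), np.float64(263.3), np.int64(171), np.int64(187), array([0.0338, 0.0881, 0.0926]))
[array([ 0.6624, -0.0778]), np.float64(10.5953), np.float64(0.0119), np.int32(1003), np.float64(0.1594), np.float64(0.0747), array([365.3928, 149.2592])]
[array([ 0.4563, -0.2083]), np.float64(3.4951), np.float64(0.012), np.int32(1387), np.float64(0.1577), np.float64(0.1022), array([406.8161, 214.6402])]
[array([ 0.4509, -0.3581]), np.float64(8.7099), np.float64(0.0119), np.int32(1411), np.float64(0.1581), np.float64(0.1023), array([454.8278, 216.7732])]
```

View pics/sc.png

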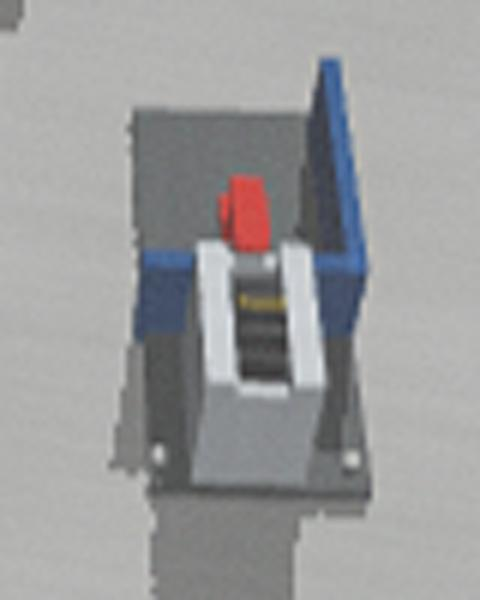

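```bash
python3 go.py 659 -66 40 0 w
```

```text
t 8.92 tcp world [666.1  50.8 158.6] cradle [ 151.2 -197.8] F [-0.2  0.  -0.4] w 68.3
flip 0 turn(tool) deg [-0.01 -0.02  0.07] shift now-axes [-114.3  118.4   25.5] final-axes [-114.2  118.6   25.5]
```

```bash
python3 -m jog '0 0 0 -30 0 7 0.8; 0 0 0 -30 20 7 0.8; 0 0 0 -30 30 7 0.8; 0 0 0 -24.3 35 4.5 0.8; 0 0 0 0 33.5 0 0.8'|grep -E "pos|force"; python3 -m jog '0 0 0 0 0 0 0.8; 0 0 0 0 0 0 0.8; 0 0 0 0 0 0 0.8; 0 0 0 0 0 0 0.8; 0 0 0 0 0 0 0.8'|grep -E "pos|force";python3 go.py 659 -66 4 0 w; python3 -c "
from h import *
f=imaging.grab_frame('scene');save(f,'pics/g1.png',220,320,190,300,6)"
```

```text
tcp_pos: [0.659, -0.0728, 0.0417]
contact_force: [-0.0, -0.8, 0.0]
tcp_pos: [0.6608, -0.0652, 0.0446]
contact_force: [-0.6, -0.5, -0.0]
t 9.75 tcp world [660.8 -65.2  44.6] cradle [ 127.6 -311.5] F [-0.6 -0.5 -0. ] w 68.4
flip 0 turn(tool) deg [ 0.23 -0.05 -0.01] shift now-axes [-0.5 40.6  2.1] final-axes [-0.5 40.6  1.9]
```

View pics/g1.png

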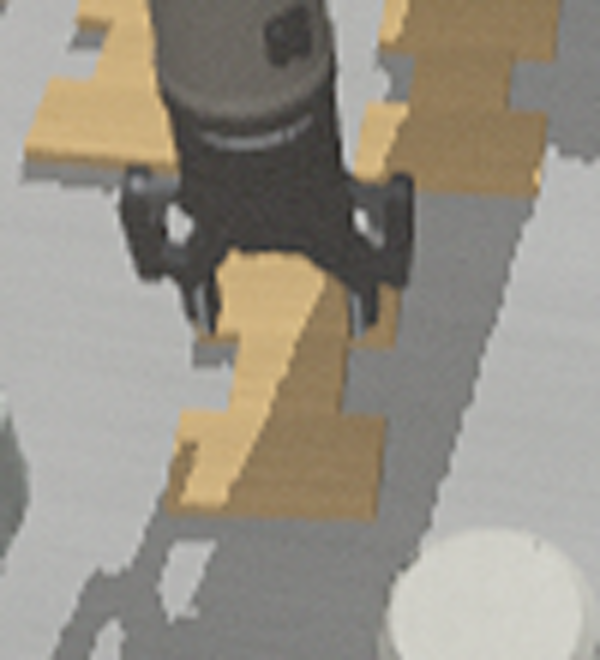

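```bash
python3 -m jog '0 0 0 0 12 1.5 0.8; 0 0 0 0 12 0 0.8; 0 0 0 0 10 0 0.8; 0 0 0 0 5 0 0.8; 0 0 0 0 2 0 0.8'|grep -E "pos|force"; python3 -m jog '0 0 0 0 0 0 0.8; 0 0 0 0 0 0 0.8; 0 0 0 0 0 0 0.5; 0 0 0 0 0 0 0.5; 0 0 0 0 0 0 0.5' 60; python3 -m jog '0 0 0 0 0 0 0.5; 0 0 0 0 0 0 0.5; 0 0 0 0 0 0 0.5; 0 0 0 0 0 0 0.5; 0 0 0 0 0 0 0.5' 60; python3 go.py|head -1; python3 -c "
from h import *
f=imaging.grab_frame('scene');save(f,'pics/g2.png',220,320,190,300,6)"
```

```text
tcp_pos: [0.6561, -0.0669, -0.0009]
contact_force: [-0.2, -0.4, -0.6]
clock: 10.63
tcp_pos: [0.6582, -0.0671, 0.0022]
orientation: [-1.133, -1.325, 1.323]
contact_force: [-1.1, 0.4, 4.3]
grip_width: 0.0542
clock: 11.05
tcp_pos: [0.6583, -0.0671, 0.0022]
orientation: [-1.133, -1.325, 1.323]
contact_force: [-1.1, -0.6, 6.3]
grip_width: 0.0537
t 11.05 tcp world [658.3 -67.1   2.2] cradle [ 124.8 -313. ] F [-1.1 -0.6  6.3] w 53.7
```

View pics/g2.png

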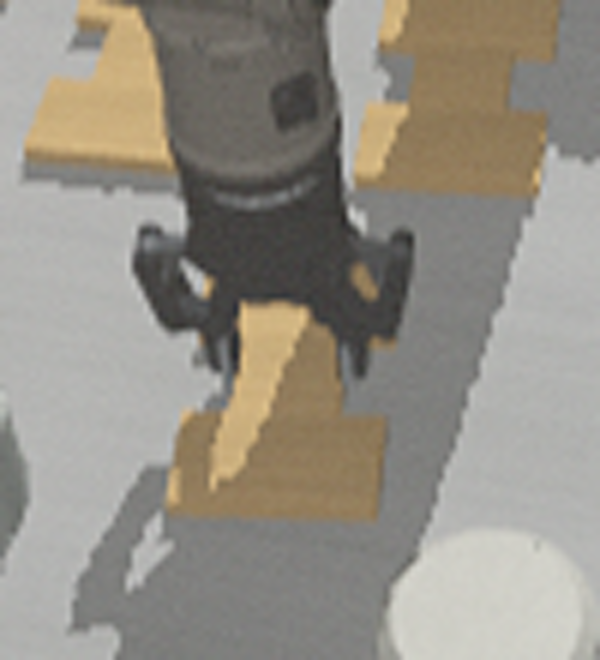

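```bash
python3 -m jog '0 0 0 0 -10 0 0.5; 0 0 0 0 -20 0 0.5; 0 0 0 0 -25 5 0.5; 0 0 0 0 -25 20 0.5; 0 0 0 0 -20 30 0.5' 80|tail -2; python3 -m jog '0 0 0 20 0 30 0.5; 0 0 0 25 0 30 0.5; 0 0 0 30 0 25 0.5; 0 0 0 35 0 20 0.5; 0 0 0 35 0 10 0.5'|tail -1;python3 go.py -45 -10 60 0; python3 -c "
from h import *
f=imaging.grab_frame('scene');save(f,'pics/g3.png',230,400,120,270,4)"
```

```text
contact_force: [0.7, -0.3, -0.2]
grip_width: 0.053
grip_width: 0.0528
t 11.93 tcp world [463.3  49.4 101.3] cradle [ -49.2 -167. ] F [ 0.7  0.6 -1.3] w 52.8
flip 0 turn(tool) deg [-0.13 -0.29 -0.02] shift now-axes [157.1  41.2  -3.6] final-axes [157.   41.3  -4.2]
```

View pics/g3.png

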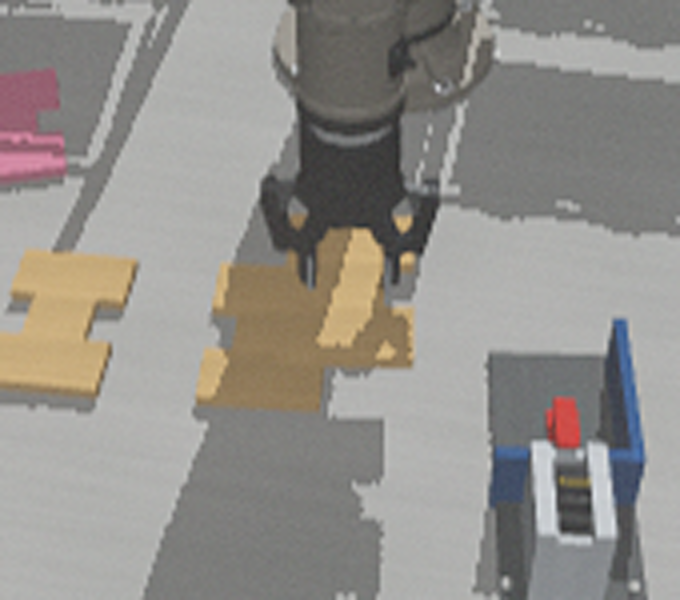

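```bash
python3 -m jog '0 0 0 32 0 0 0.5; 0 0 0 35 0 0 0.5; 0 0 0 35 5 0 0.5; 0 0 0 35 10 0 0.5; 0 0 0 18 20 0 0.5'|tail -1;python3 -m jog '0 0 0 0 0 0 0.5; 0 0 0 0 0 0 0.5; 0 0 0 0 0 0 0.5; 0 0 0 0 0 0 0.5; 0 0 0 0 0 0 0.5'|tail -1;python3 go.py -45 -10 13 0; python3 -c "
from h import *
f=imaging.grab_frame('scene');save(f,'pics/g4.png',300,440,150,270,4.5)"
```

```text
grip_width: 0.0532
grip_width: 0.0533
t 12.82 tcp world [443.6 201.7  66.8] cradle [-44.6 -13.6] F [-0.1 -0.3 -0.5] w 53.3
flip 0 turn(tool) deg [ 0.06 -0.29 -0.01] shift now-axes [ 3.6 53.8  0.5] final-axes [ 3.6 53.8  0.4]
```

View pics/g4.png

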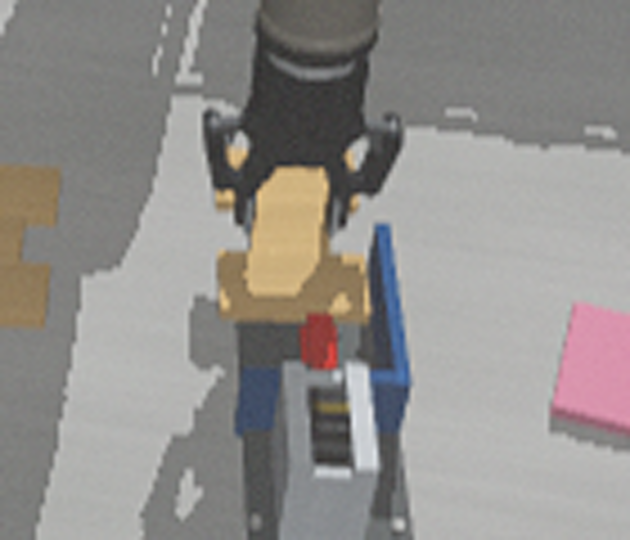

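```bash
python3 -m jog '0 0 0 0 15 0 0.5; 0 0 0 0 15 0 0.5; 0 0 0 0 15 0 0.5; 0 0 0 0 6 0 0.5; 0 0 0 0 0 0 0.5'|grep force;python3 go.py -8 -10 12 0; python3 -c "
from h import *
f=imaging.grab_frame('scene');save(f,'pics/g5.png',300,440,150,270,4.5)"
```

```text
contact_force: [-0.5, 1.3, -1.0]
t 13.28 tcp world [442.2 201.9  14.3] cradle [-45.9 -13.1] F [-0.5  1.3 -1. ] w 53.4
flip 0 turn(tool) deg [-0.12 -0.21 -0.05] shift now-axes [  3.3   2.2 -37.9] final-axes [  3.1   2.3 -37.9]
```

View pics/g5.png

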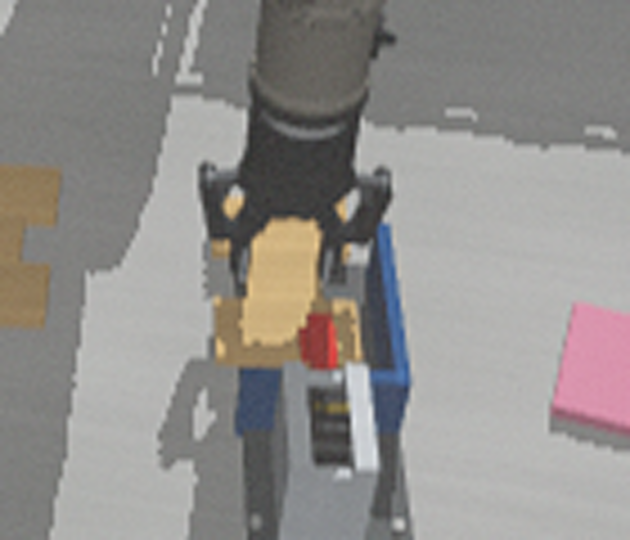

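```bash
python3 -m jog '0 0 0 0 0 -10 0.5; 0 0 0 0 0 -12 0.5; 0 0 0 0 0 -12 0.5; 0 0 0 0 0 -6 0.5; 0 0 0 0 0 0 0.5'|grep force;python3 go.py|head -1; python3 -m jog '0 0 0 3 0 0 0.5; 0 0 0 3 0 0 0.5; 0 0 0 2 0 0 0.5; 0 0 0 0 0 0 0.5; 0 0 0 0 0 0 0.5'|grep force;python3 go.py|head -1
```

```text
contact_force: [-0.2, 0.5, -1.6]
t 13.75 tcp world [483.8 209.3  15.8] cradle [ -3.7 -12.4] F [-0.2  0.5 -1.6] w 53.0
contact_force: [0.5, -1.2, -1.6]
t 14.17 tcp world [480.8 217.4  15.3] cradle [-5.3 -4. ] F [ 0.5 -1.2 -1.6] w 53.1
```

```bash
python3 -m jog '0 0 0 0 2 0 0.5; 0 0 0 0 1 0 0.5; 0 0 0 0 0 0 0.5; 0 0 0 0 0 0 0.5; 0 0 0 0 0 0 0.5'|grep force;python3 go.py|head -1; python3 -m jog '0 0 0 2 0 0 0.5; 0 0 0 2 0 0 0.5; 0 0 0 0 0 0 0.5; 0 0 0 0 0 0 0.5; 0 0 0 0 0 0 0.5'|grep force;python3 go.py|head -1
```

```text
contact_force: [-0.8, -2.8, 7.6]
t 14.58 tcp world [481.9 216.5  12.9] cradle [-4.4 -5. ] F [-0.8 -2.8  7.6] w 52.8
contact_force: [-0.6, -11.9, 13.1]
t 15.0 tcp world [481.6 216.7  13. ] cradle [-4.6 -4.8] F [ -0.6 -11.9  13.1] w 53.0
```

```bash
python3 -m jog '0 0 0 0 -1.5 0 0.5; 0 0 0 0 0 0 0.5; 0 0 0 0 0 0 0.5; 0 0 0 0 0 0 0.5; 0 0 0 0 0 0 0.5'|grep force;python3 go.py|head -1; python3 - <<'E'
from h import *
f=imaging.grab_frame("scene");save(f,'pics/g6.png',330,430,160,260,6)
E
```

```text
contact_force: [0.2, -7.7, 7.9]
t 15.42 tcp world [481.3 218.   14.1] cradle [-4.7 -3.5] F [ 0.2 -7.7  7.9] w 52.8
```

View pics/g6.png

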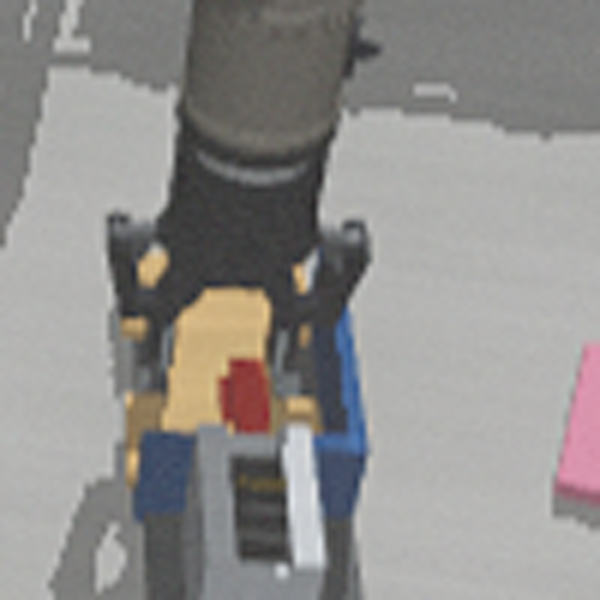

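```bash
python3 -m jog '0 0 0 0 -1.5 0 0.5; 0 0 0 0 0 0 0.5; 0 0 0 0 0 0 0.5; 0 0 0 0 0 0 0.5; 0 0 0 0 0 0 0.5'|grep force;python3 go.py|head -1;python3 -m jog '0 0 0 1.5 0 0 0.5; 0 0 0 0 0 0 0.5; 0 0 0 0 0 0 0.5; 0 0 0 0 0 0 0.5; 0 0 0 0 0 0 0.5'|grep force;python3 go.py|head -1
```

```text
contact_force: [0.4, -5.3, 3.1]
t 15.88 tcp world [480.8 220.   15.3] cradle [-4.9 -1.4] F [ 0.4 -5.3  3.1] w 52.8
contact_force: [1.5, -7.6, 4.9]
t 16.3 tcp world [480.7 220.   15.3] cradle [-5.  -1.3] F [ 1.5 -7.6  4.9] w 53.0
```

```bash
python3 -m jog '0 0 0 0 -0.5 -3 0.5; 0 0 0 0 0 -2 0.5; 0 0 0 0 0 0 0.5; 0 0 0 0 0 0 0.5; 0 0 0 0 0 0 0.5'|grep force;python3 go.py|head -1;python3 -m jog '0 0 0 0 0 -1.5 0.5; 0 0 0 0 0 0 0.5; 0 0 0 0 0 0 0.5; 0 0 0 0 0 0 0.5; 0 0 0 0 0 0 0.5'|grep force;python3 go.py|head -1
```

```text
contact_force: [-5.6, -9.6, 10.7]
t 16.72 tcp world [482.8 220.7  15.5] cradle [-2.8 -1. ] F [-5.6 -9.6 10.7] w 52.9
contact_force: [-10.0, -10.8, 15.5]
t 17.13 tcp world [482.8 220.6  15.4] cradle [-2.8 -1.1] F [-10.  -10.8  15.5] w 52.5
```

```bash
python3 -m jog '0 0 0 0 0 0 0.75; 0 0 0 0 0 0 0.75; 0 0 0 0 0 0 0.75; 0 0 0 0 0 0 0.75; 0 0 0 0 0 0 0.75'|grep -E "force|width";python3 go.py|head -1;python3 - <<'E'
from h import *
f=imaging.grab_frame("scene");save(f,'pics/g7.png',330,430,160,260,6)
E
```

```text
contact_force: [-2.6, -12.6, 8.6]
grip_width: 0.0639
t 17.55 tcp world [485.2 219.4  15.3] cradle [-0.6 -2.7] F [ -2.6 -12.6   8.6] w 63.9
```

View pics/g7.png

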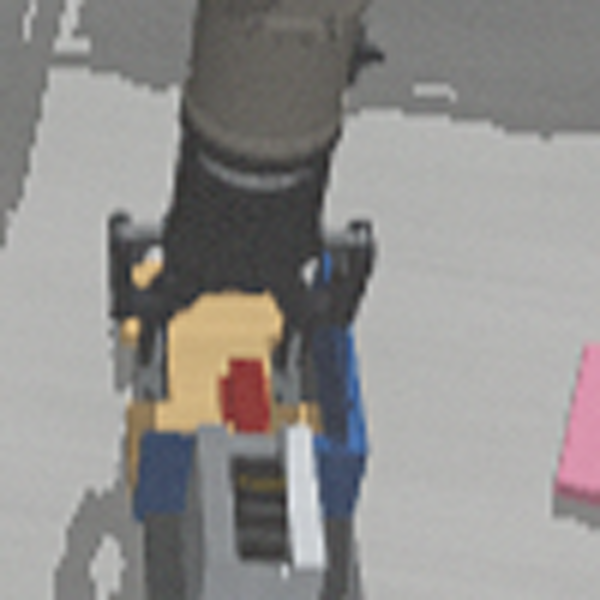

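```bash
python3 -m jog '0 0 0 0 -2 0 0.72; 0 0 0 -1.5 -3 0 0.72; 0 0 0 0 -4 0 0.72; 0 0 0 0 -6 0 0.72; 0 0 0 0 -15 0 0.72'|grep -E "force|width";python3 -m jog '0 0 0 0 -30 0 0.6; 0 0 0 0 -35 0 0.3; 0 0 0 0 0 35 0; 0 0 0 0 0 35 0; 0 0 0 -20 0 35 0'|grep -E "force|width";python3 go.py -115 -4 90 0; python3 - <<'E'
from h import *
f=imaging.grab_frame("scene");save(f,'pics/g8.png',330,430,160,260,6)
E
```

```text
contact_force: [-0.7, -0.1, 0.5]
grip_width: 0.0614
contact_force: [-0.7, -0.4, 0.4]
grip_width: 0.0029
t 18.43 tcp world [385.7 189.7 112.1] cradle [-103.6  -16.2] F [-0.7 -0.4  0.4] w 2.9
flip 0 turn(tool) deg [0.22 0.12 0.2 ] shift now-axes [12.1 22.1 11.5] final-axes [12.2 22.1 11.4]
```

View pics/g8.png

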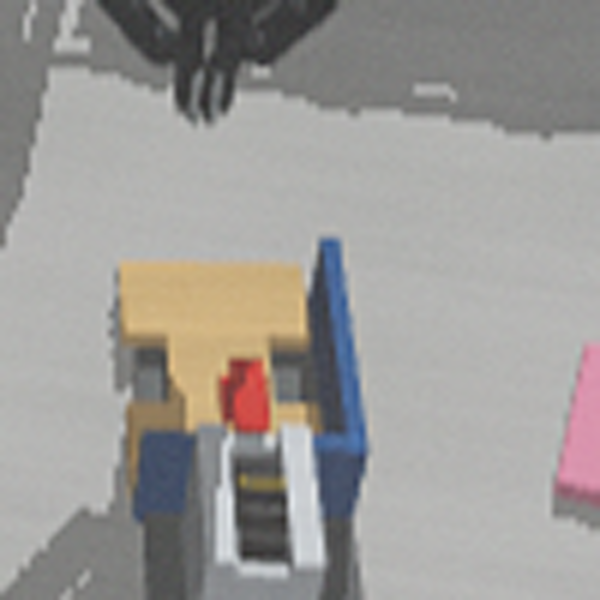

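```bash
python3 -m jog '0 0 0 12 0 0 0; 0 0 0 0 30 0 0; 0 0 0 0 30 0 0; 0 0 0 0 30 0 0; 0 0 0 0 7 0 0'|grep -E "force|width";python3 go.py -92 -4 13 0; python3 - <<'E'
from h import *
f=imaging.grab_frame("scene");save(f,'pics/g9.png',330,430,160,260,6)
f=imaging.grab_frame("top");save(f,'pics/g9t.png',225,305,125,240,5)
E
```

```text
contact_force: [-0.5, 0.6, -0.3]
grip_width: -0.0005
t 18.9 tcp world [382.7 197.1  11. ] cradle [-105.4   -8.4] F [-0.5  0.6 -0.3] w -0.5
flip 0 turn(tool) deg [-0.23 -0.11 -0.09] shift now-axes [  4.4  -2.  -13.4] final-axes [  4.4  -2.  -13.4]
```

View pics/g9.png

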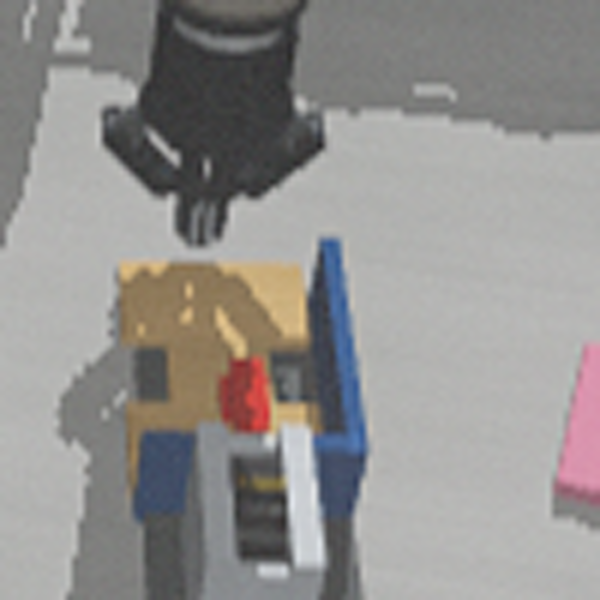

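View pics/g9t.png

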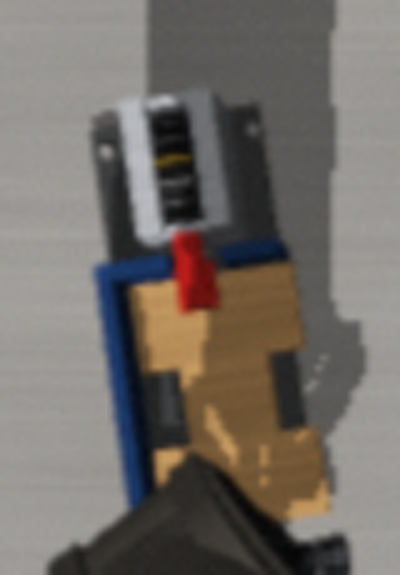

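```bash
python3 -m jog '0 0 0 4 -1 -4 0; 0 0 0 0 0 -4 0; 0 0 0 0 0 -2 0; 0 0 0 0 0 -1.5 0; 0 0 0 0 0 0 0'|grep -E "force|width";python3 go.py -92 -4 13 0; python3 -m jog '0 0 0 0 0 -2 0; 0 0 0 0 0 -1 0; 0 0 0 0 0 0 0; 0 0 0 0 0 0 0; 0 0 0 0 0 0 0'|grep -E "force|width";python3 go.py -92 -4 13 0
```

```text
contact_force: [0.1, -0.5, 0.2]
grip_width: -0.0002
t 19.42 tcp world [396.2 203.8  15.5] cradle [-91.   -3.9] F [ 0.1 -0.5  0.2] w -0.2
flip 0 turn(tool) deg [ 0.11 -0.19  0.05] shift now-axes [-0.1  2.5  1. ] final-axes [-0.1  2.5  1. ]
contact_force: [-0.3, 0.7, -0.3]
grip_width: -0.0
t 19.83 tcp world [398.  203.9  14.6] cradle [-89.2  -4.2] F [-0.3  0.7 -0.3] w -0.0
flip 0 turn(tool) deg [-0.01 -0.16 -0.  ] shift now-axes [0.2 1.6 2.8] final-axes [0.2 1.6 2.8]
```

```bash
for i in 1 2; do python3 -m jog '0 0 0 0 0 -1.5 0; 0 0 0 0 0 0 0; 0 0 0 0 0 0 0; 0 0 0 0 0 0 0; 0 0 0 0 0 0 0'|grep -E "force";python3 go.py |head -1; done
```

```text
contact_force: [-5.1, -0.0, 3.8]
t 20.25 tcp world [398.2 203.8  14.4] cradle [-89.   -4.3] F [-5.1 -0.   3.8] w 0.1
contact_force: [-8.8, 0.3, 7.4]
t 20.67 tcp world [398.3 203.7  14.2] cradle [-88.9  -4.4] F [-8.8  0.3  7.4] w -0.0
```

```bash
python3 -m jog '0 0 0 0 0 4 0; 0 0 0 -10 -25 0 0; 0 0 0 -20 -20 -10 0; 0 0 0 -18 0 -30 0; 0 0 0 0 0 -30 0'|grep -E "force"; python3 -m jog '0 0 0 -6 0 -18 0; 0 0 0 0 10 0 0; 0 0 0 0 20 0 0; 0 0 0 0 15 0 0; 0 0 0 0 0 0 0'|grep -E "force";python3 go.py 0 -43 14 0
```

```text
contact_force: [0.3, 0.1, -0.4]
contact_force: [0.5, -0.2, -0.2]
t 21.5 tcp world [490.5 163.3  12. ] cradle [ -4.3 -58.9] F [ 0.5 -0.2 -0.2] w -0.2
flip 0 turn(tool) deg [-0.23 -0.16 -0.07] shift now-axes [15.9 -2.  -4.3] final-axes [15.9 -2.  -4.3]
```

```bash
python3 -m jog '0 0 0 4 -2 -4 0; 0 0 0 4 0 0 0; 0 0 0 3 0 0 0; 0 0 0 3 0 0 0; 0 0 0 0 0 0 0'|grep -E "force";python3 go.py|head -1; for i in 1 2; do python3 -m jog '0 0 0 1.5 0 0 0; 0 0 0 0 0 0 0; 0 0 0 0 0 0 0; 0 0 0 0 0 0 0; 0 0 0 0 0 0 0'|grep -E "force";python3 go.py |head -1; done
```

```text
contact_force: [-0.1, -0.2, -0.1]
t 21.92 tcp world [494.5 180.   17.4] cradle [  2.2 -43.1] F [-0.1 -0.2 -0.1] w -0.0
contact_force: [-0.6, 1.4, -0.6]
t 22.33 tcp world [494.  179.9  16.7] cradle [  1.7 -43.1] F [-0.6  1.4 -0.6] w -0.1
contact_force: [-0.6, 0.1, -0.6]
t 22.75 tcp world [493.8 181.5  16.7] cradle [  1.8 -41.4] F [-0.6  0.1 -0.6] w 0.2
```

```bash
python3 -m jog '0 0 0 0 3 0 0; 0 0 0 1.5 0 0 0; 0 0 0 0 0 0 0; 0 0 0 0 0 0 0; 0 0 0 0 0 0 0'|grep -E "force";python3 go.py|head -1; for i in 1 2; do python3 -m jog '0 0 0 1.5 0 0 0; 0 0 0 0 0 0 0; 0 0 0 0 0 0 0; 0 0 0 0 0 0 0; 0 0 0 0 0 0 0'|grep -E "force";python3 go.py |head -1; done
```

```text
contact_force: [0.3, -0.3, 0.6]
t 23.17 tcp world [493.5 183.2  13.7] cradle [  1.8 -39.7] F [ 0.3 -0.3  0.6] w -0.0
contact_force: [0.4, -0.7, 0.2]
t 23.58 tcp world [493.2 184.6  13.7] cradle [  1.7 -38.3] F [ 0.4 -0.7  0.2] w -0.1
contact_force: [-0.3, -0.1, -0.0]
t 24.0 tcp world [493.  186.1  13.7] cradle [  1.8 -36.8] F [-0.3 -0.1 -0. ] w -0.4
```

```bash
for i in 1 2 3; do python3 -m jog '0 0 0 1.5 0 0 0; 0 0 0 0 0 0 0; 0 0 0 0 0 0 0; 0 0 0 0 0 0 0; 0 0 0 0 0 0 0'|grep -E "force";python3 go.py |head -1; done;  python3 - <<'E'
from h import *
f=imaging.grab_frame("scene");save(f,'pics/g10.png',330,430,160,260,6)
E
```

```text
contact_force: [-0.5, -0.5, -0.6]
t 24.42 tcp world [492.8 187.5  13.7] cradle [  1.8 -35.3] F [-0.5 -0.5 -0.6] w -0.3
contact_force: [1.3, -4.1, 0.2]
t 24.83 tcp world [492.8 188.3  13.7] cradle [  1.9 -34.6] F [ 1.3 -4.1  0.2] w 0.1
contact_force: [2.8, -8.2, 1.2]
t 25.25 tcp world [492.7 188.4  13.7] cradle [  1.9 -34.5] F [ 2.8 -8.2  1.2] w -0.0
```

View pics/g10.png

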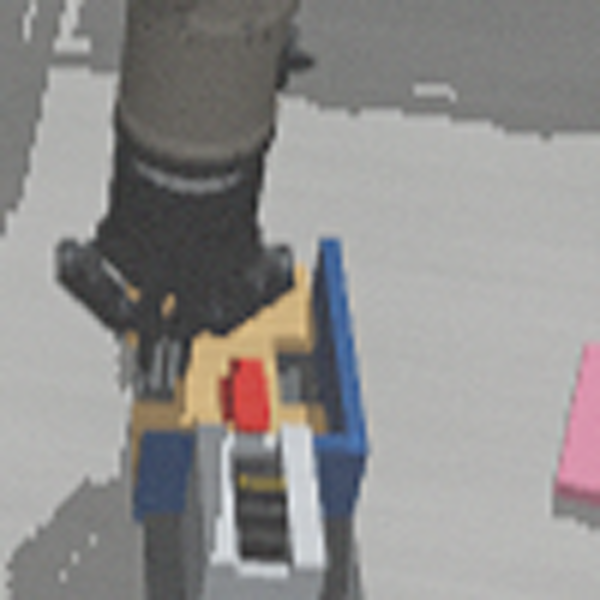

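```bash
python3 -m jog '0 0 0 -4 0 0 0; 0 0 0 -6 -15 0 0; 0 0 0 0 -35 0 0.5; 0 0 0 -35 -10 0 0.8; 0 0 0 -40 0 0 0.8'|grep -E "force";python3 -m jog '0 0 0 -40 0 0 0.8; 0 0 0 -30 0 0 0.8; 0 0 0 0 0 0 0.8; 0 0 0 0 0 0 0.8; 0 0 0 0 0 0 0.8'|grep -E "force"; python3 go.py 437 -26 40 0 w;python3 - <<'E'
from h import *
f=imaging.grab_frame("scene");save(f,'pics/g11.png',330,430,160,260,6)
f=imaging.grab_frame("top");save(f,'pics/g11t.png',225,385,125,245,5)
for b in boards(f): print([np.round(x,4) for x in b])
E
```

```text
contact_force: [1.3, 0.1, 0.3]
contact_force: [0.5, 0.8, 0.5]
t 26.13 tcp world [516.5  38.7  73.7] cradle [   1.5 -186. ] F [0.5 0.8 0.5] w 68.0
flip 0 turn(tool) deg [ 0.02 -0.11  0.07] shift now-axes [-51.5  33.6  88.6] final-axes [-51.3  33.7  88.7]
[array([0.4826, 0.2233]), np.float64(8.3166), np.float64(0.0201), np.int32(1383), np.float64(0.1601), np.float64(0.1066), array([269.7137, 205.1048])]
[array([ 0.4562, -0.2084]), np.float64(3.7264), np.float64(0.0121), np.int32(1393), np.float64(0.1578), np.float64(0.102), array([406.8442, 214.6561])]
[array([ 0.4508, -0.358 ]), np.float64(8.7362), np.float64(0.0119), np.int32(1411), np.float64(0.1581), np.float64(0.1024), array([454.8221, 216.8115])]
```

View pics/g11.png

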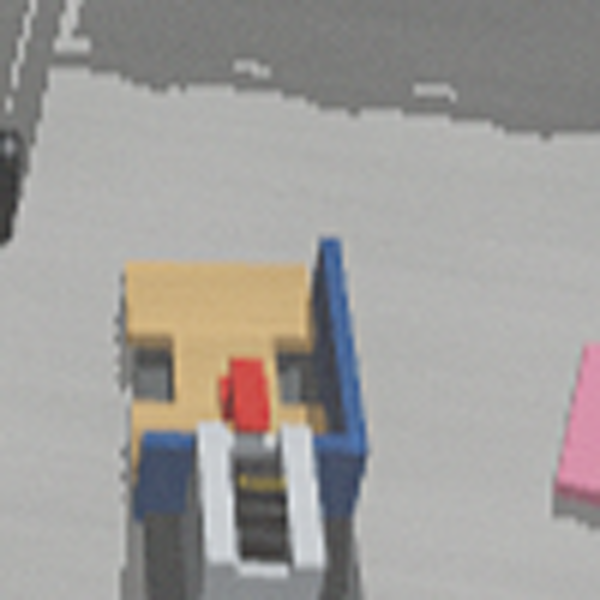

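View pics/g11t.png

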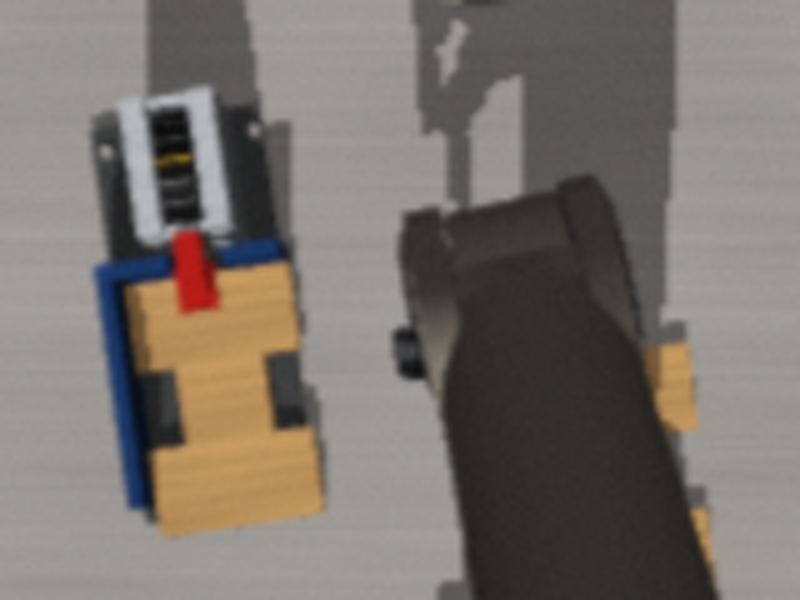

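```bash
python3 -c "
from h import *
from go import cr
f=imaging.grab_frame('top')
b=boards(f,.020)[0];print(b[0],cr(b[0]),b[1])"; python3 -m jog '0 0 0 -10 0 20 0.8; 0 0 0 -12 0 22 0.8; 0 0 0 -12 0 22 0.8; 0 0 0 -12 0 18 0.8; 0 -2.9 0 -5 10 6.5 0.8'|grep -E "force";python3 -m jog '0 0 0 0 10 0 0.8; 0 0 0 0 0 0 0.8; 0 0 0 0 0 0 0.8; 0 0 0 0 0 0 0.8; 0 0 0 0 0 0 0.8'|grep -E "force"; python3 go.py 437 -26 40 -2.9 w;python3 - <<'E'
from h import *
f=imaging.grab_frame("scene");save(f,'pics/g12.png',250,350,140,240,6)
E
```

```text
[0.48226942 0.22218448] [-3.13029753  0.55386196] 8.177567139382957
contact_force: [0.4, -0.1, 0.5]
contact_force: [0.8, 0.6, -0.6]
t 27.12 tcp world [437.8 -26.1  54.1] cradle [ -86.4 -237.5] F [ 0.8  0.6 -0.6] w 68.6
flip 0 turn(tool) deg [0.06 5.71 0.01] shift now-axes [ 0.2 14.1  0.8] final-axes [ 0.1 14.1  0.8]
```

View pics/g12.png

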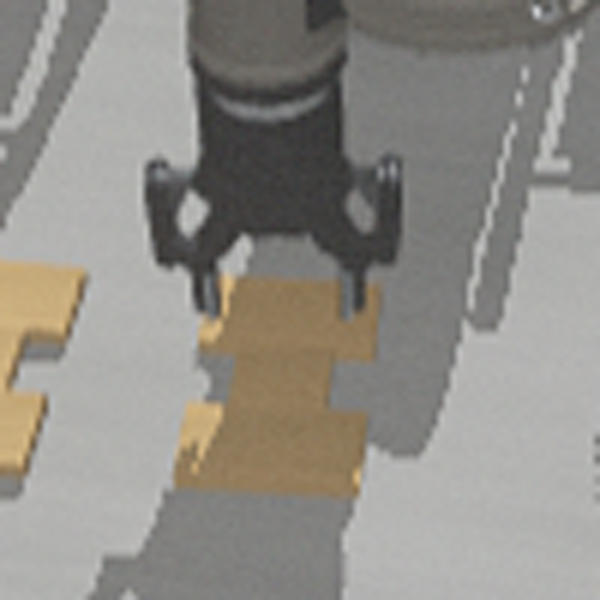

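```bash
python3 -m jog '0 5.7 0 0 15 0 0.8; 0 0 0 0 15 0 0.8; 0 0 0 0 12 0 0.8; 0 0 0 0 8 0 0.8; 0 0 0 0 0 0 0.8'|grep -E "force"; python3 go.py 437 -26 4 -2.9 w;  python3 -m jog '0 0 0 0 0 0 0.5; 0 0 0 0 0 0 0.5; 0 0 0 0 0 0 0.5; 0 0 0 0 0 0 0.5; 0 0 0 0 0 0 0.5' 80|grep -E "force|width"; python3 go.py 437 -26 4 0 w;python3 - <<'E'
from h import *
f=imaging.grab_frame("scene");save(f,'pics/g13.png',250,350,140,240,6)
E
```

```text
contact_force: [-0.0, -1.1, -0.1]
t 27.58 tcp world [436.4 -26.6   2.7] cradle [ -87.8 -237.8] F [-0.  -1.1 -0.1] w 68.3
flip 0 turn(tool) deg [-0.12 -0.03  0.01] shift now-axes [ 0.5 -1.3 -0.6] final-axes [ 0.5 -1.3 -0.6]
contact_force: [-1.9, 0.5, 6.9]
grip_width: 0.0526
t 28.0 tcp world [437.2 -26.7   4.7] cradle [ -87.1 -238. ] F [-1.9  0.5  6.9] w 52.6
flip 0 turn(tool) deg [ 0.03 -2.95  0.01] shift now-axes [0.7 0.7 0.1] final-axes [0.7 0.7 0.1]
```

View pics/g13.png

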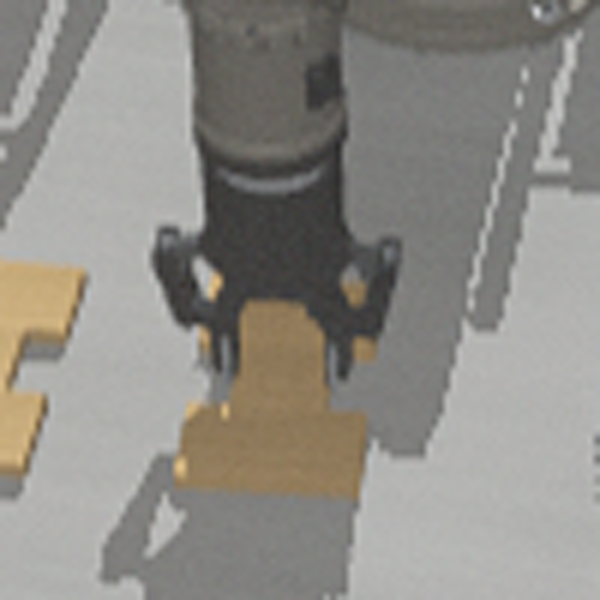

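```bash
python3 -m jog '0 0 0 0 -10 0 0.5; 0 0 0 0 -20 0 0.5; 0 0 0 0 -25 0 0.5; 0 -2.9 0 15 -15 0 0.5; 0 0 0 28 0 0 0.5' 80|tail -1; python3 -m jog '0 0 0 33 0 -5 0.5; 0 0 0 35 0 -10 0.5; 0 0 0 35 0 -10 0.5; 0 0 0 35 0 -10 0.5; 0 0 0 28 0 -7 0.5'|tail -1;python3 -m jog '0 0 0 8 0 0 0.5; 0 0 0 3 0 0 0.5; 0 0 0 0 0 0 0.5; 0 0 0 0 0 0 0.5; 0 0 0 0 0 0 0.5'|tail -2;python3 go.py -45 -10 30 0; python3 - <<'E'
from h import *
f=imaging.grab_frame("scene");save(f,'pics/g14.png',330,430,150,250,6)
E
```

```text
grip_width: 0.0525
grip_width: 0.0522
contact_force: [-0.2, -0.0, -1.2]
grip_width: 0.0524
t 29.3 tcp world [444.6 195.1  73.8] cradle [-44.6 -20.2] F [-0.2 -0.  -1.2] w 52.4
flip 0 turn(tool) deg [-0.03 -0.21 -0.05] shift now-axes [10.3 43.8  0.4] final-axes [10.2 43.8  0.4]
```

View pics/g14.png

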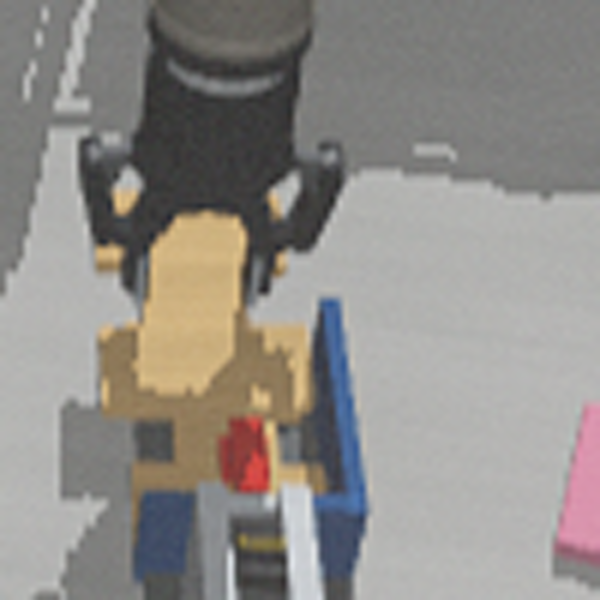

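```bash
python3 -m jog '0 0 0 5 15 0 0.5; 0 0 0 5 15 0 0.5; 0 0 0 4 11 0 0.5; 0 0 0 0 4 -5 0.5; 0 0 0 0 0 -10 0.5' 80|tail -2; python3 -m jog '0 0 0 0 0 -10 0.5; 0 0 0 0 0 -10 0.5; 0 0 0 0 0 -4 0.5; 0 0 0 0 0 0 0.5; 0 0 0 0 0 0 0.5'|tail -2;python3 go.py -2 -1 26 0;python3 - <<'E'
from h import *
f=imaging.grab_frame("scene");save(f,'pics/g15.png',330,430,150,250,6)
E
```

```text
contact_force: [0.3, -0.6, -1.8]
grip_width: 0.0526
contact_force: [-0.6, 0.2, -2.4]
grip_width: 0.0523
t 30.18 tcp world [481.4 217.   29. ] cradle [-4.9 -4.4] F [-0.6  0.2 -2.4] w 52.3
flip 0 turn(tool) deg [ 0.02 -0.1   0.01] shift now-axes [ 3.4  3.  -2.8] final-axes [ 3.4  3.  -2.9]
```

View pics/g15.png

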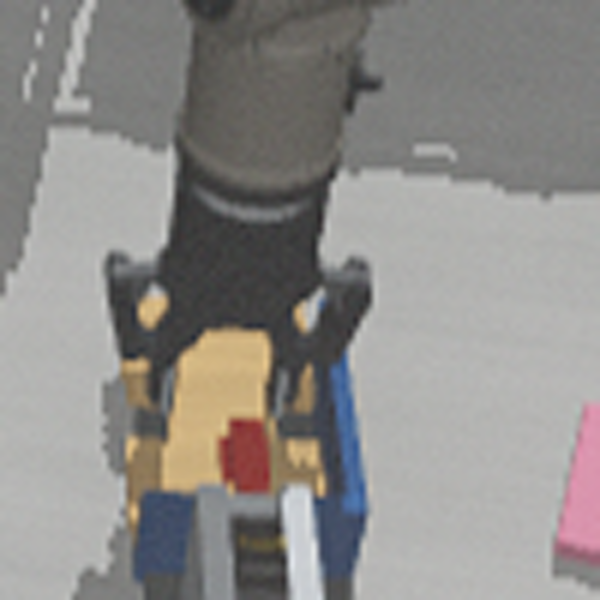

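```bash
python3 -m jog '0 0 0 2 0 0 0.5; 0 0 0 1.5 0 0 0.5; 0 0 0 0 0 0 0.5; 0 0 0 0 0 0 0.5; 0 0 0 0 0 0 0.5'|grep force;python3 go.py|head -1; python3 -m jog '0 0 0 1.5 0 0 0.5; 0 0 0 0 0 0 0.5; 0 0 0 0 0 0 0.5; 0 0 0 0 0 0 0.5; 0 0 0 0 0 0 0.5'|grep force;python3 go.py|head -1
```

```text
contact_force: [-0.9, 0.8, -1.7]
t 30.65 tcp world [480.2 220.7  28.7] cradle [-5.4 -0.6] F [-0.9  0.8 -1.7] w 52.3
contact_force: [0.5, -5.1, -0.2]
t 31.07 tcp world [480.  221.2  28.6] cradle [-5.5 -0. ] F [ 0.5 -5.1 -0.2] w 52.2
```

```bash
python3 -m jog '0 0 0 0 0 -2 0.5; 0 0 0 0 0 -2 0.5; 0 0 0 0 0 0 0.5; 0 0 0 0 0 0 0.5; 0 0 0 0 0 0 0.5'|grep force;python3 go.py|head -1; python3 -m jog '0 0 0 0 0 -1.5 0.5; 0 0 0 0 0 0 0.5; 0 0 0 0 0 0 0.5; 0 0 0 0 0 0 0.5; 0 0 0 0 0 0 0.5'|grep force;python3 go.py|head -1
```

```text
contact_force: [-0.1, -3.5, -2.2]
t 31.48 tcp world [483.8 221.8  28.4] cradle [-1.7 -0. ] F [-0.1 -3.5 -2.2] w 52.7
contact_force: [-2.0, -5.0, -0.6]
t 31.9 tcp world [484.  221.9  28.1] cradle [-1.4 -0. ] F [-2.  -5.  -0.6] w 52.1
```

Contact beginning on the end fence at x≈-1.4. Push a bit more, lower, release.

```bash
python3 -m jog '0 0 0 0 0 -1.2 0.5; 0 0 0 0 0 0 0.5; 0 0 0 0 1.5 0 0.5; 0 0 0 0 1.5 0 0.5; 0 0 0 0 0 0 0.5'|grep force;python3 go.py|head -1; python3 -m jog '0 0 0 0 0 0 0.7; 0 0 0 0 0 0 0.72; 0 0 0 0 0 0 0.72; 0 0 0 0 0 0 0.72; 0 0 0 0 0 0 0.72'|grep force;python3 go.py|head -1
```

```text
contact_force: [-7.6, -6.2, 5.7]
t 32.32 tcp world [484.1 221.9  25.2] cradle [-1.4 -0. ] F [-7.6 -6.2  5.7] w 52.3
contact_force: [-0.2, -0.2, -0.9]
t 32.73 tcp world [487.3 224.   26. ] cradle [2.1 1.5] F [-0.2 -0.2 -0.9] w 61.7
```

```bash
python3 -m jog '0 0 0 -1.5 -3 0 0.72; 0 0 0 0 -10 0 0.72; 0 0 0 0 -25 0 0.72; 0 0 0 0 -25 0 0.72; 0 0 0 -15 -10 0 0.8'|grep -E "force";python3 -m jog '0 0 0 -35 0 0 0.8; 0 0 0 -40 0 0 0.8; 0 0 0 -40 0 0 0.8; 0 0 0 -40 0 0 0.8; 0 0 0 -40 0 0 0.8'|grep -E "force"; python3 go.py 456.2 -208.4 40 -5.4 w;python3 - <<'E'
from h import *
f=imaging.grab_frame("scene");save(f,'pics/g16.png',330,430,150,250,6)
f=imaging.grab_frame("top");save(f,'pics/g16t.png',225,385,125,245,5)
for b in boards(f): print([np.round(x,4) for x in b])
E
```

```text
contact_force: [0.1, 0.4, -0.2]
contact_force: [0.5, 0.5, -0.1]
t 33.57 tcp world [520.4  12.4  99.8] cradle [   1.2 -212.6] F [ 0.5  0.5 -0.1] w 68.4
flip 0 turn(tool) deg [0.08 5.35 0.01] shift now-axes [-207.9   59.7   98.3] final-axes [-216.2   59.8   78.4]
[array([0.4829, 0.2245]), np.float64(8.0613), np.float64(0.0321), np.int32(1421), np.float64(0.162), np.float64(0.1083), array([269.3336, 205.0099])]
[array([ 0.4561, -0.2083]), np.float64(3.6685), np.float64(0.0121), np.int32(1391), np.float64(0.1577), np.float64(0.1019), array([406.8397, 214.7009])]
[array([ 0.4509, -0.358 ]), np.float64(8.6975), np.float64(0.0119), np.int32(1410), np.float64(0.1581), np.float64(0.1023), array([454.8   , 216.7723])]
```

View pics/g16.png

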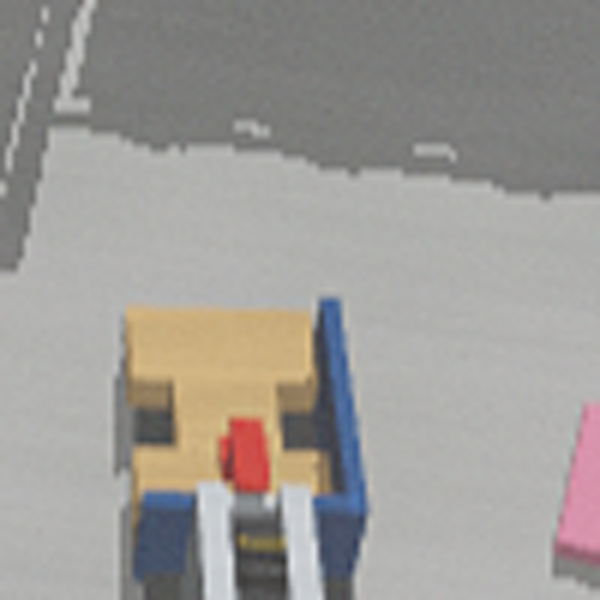

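View pics/g16t.png

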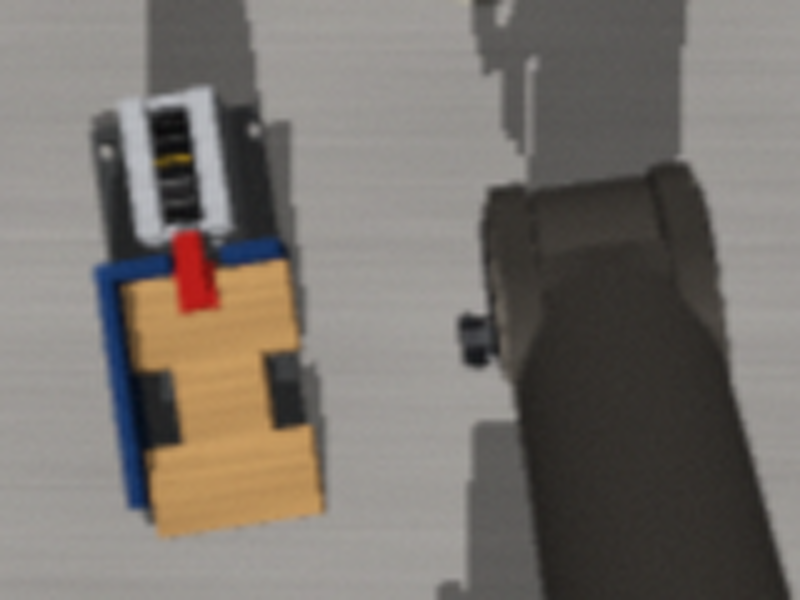

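```bash
python3 -m jog '0 0 0 -36 0 13 0.8; 0 0 0 -36 0 13 0.8; 0 0 0 -36 0 13 0.8; 0 0 0 -36 0 13 0.8; 0 0 0 -36 10 13 0.8'|grep -E "force";python3 -m jog '0 0 0 -30 10 10 0.8; 0 5.4 0 -6 15 3.4 0.8; 0 0 0 0 15 0 0.8; 0 0 0 0 0 0 0.8; 0 0 0 0 0 0 0.8'|grep -E "force"; python3 go.py 456.2 -208.4 5 -5.4 w;python3 - <<'E'
from h import *
f=imaging.grab_frame("scene");save(f,'pics/g17.png',200,300,140,240,6)
E
```

```text
contact_force: [1.1, 0.0, -0.1]
contact_force: [-0.2, 0.0, 0.3]
t 34.5 tcp world [ 476.5 -210.8   48.8] cradle [ -77.4 -426. ] F [-0.2  0.   0.3] w 68.2
flip 0 turn(tool) deg [-0.05 -0.01  0.04] shift now-axes [ 3.7 43.9 20.1] final-axes [ 3.7 43.8 20.1]
```

View pics/g17.png

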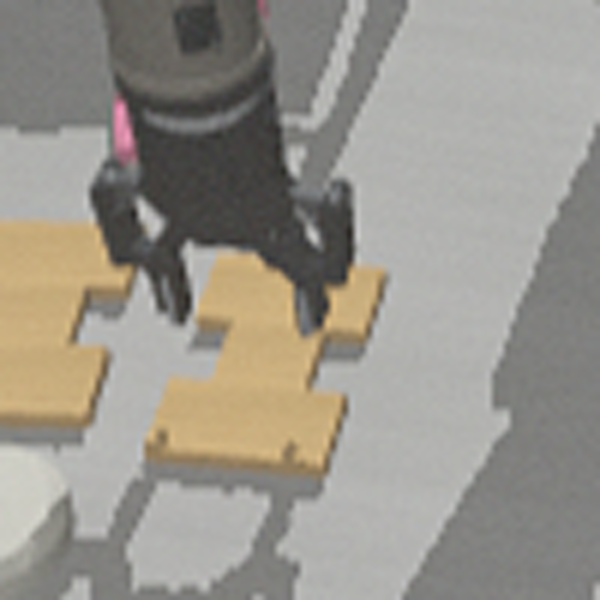

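```bash
python3 -m jog '0 0 0 3.7 0 10 0.8; 0 0 0 0 10 10 0.8; 0 0 0 0 10 0 0.8; 0 0 0 0 0 0 0.8; 0 0 0 0 0 0 0.8'|grep -E "force"; python3 go.py 456.2 -208.4 5 -5.4 w;python3 - <<'E'
from h import *
f=imaging.grab_frame("scene");save(f,'pics/g18.png',200,300,140,240,6)
E
```

```text
contact_force: [0.6, 0.6, 0.6]
t 34.97 tcp world [ 456.6 -208.5   28.7] cradle [ -96.8 -420.6] F [0.6 0.6 0.6] w 68.5
flip 0 turn(tool) deg [-0.01 -0.02  0.02] shift now-axes [ 0.2 23.7  0.3] final-axes [ 0.2 23.7  0.3]
```

View pics/g18.png

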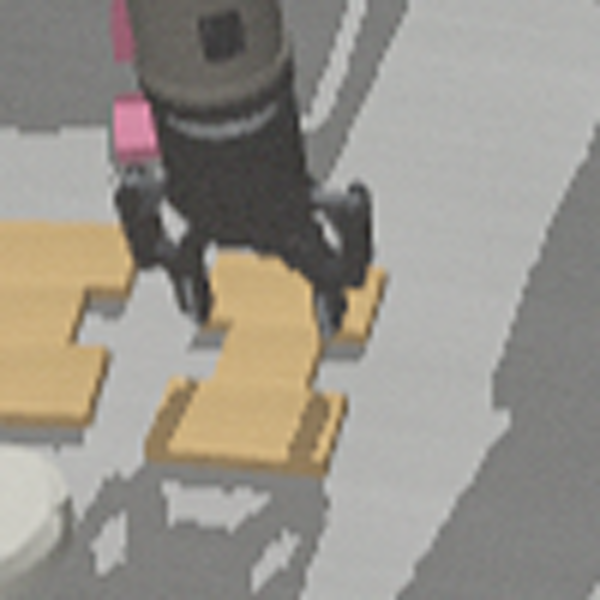

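```bash
python3 -m jog '0 0 0 0 8 0 0.8; 0 0 0 0 9 0 0.8; 0 0 0 0 6 0 0.8; 0 0 0 0 0 0 0.8; 0 0 0 0 0 0 0.8'|grep -E "force"; python3 go.py|head -1;  python3 -m jog '0 0 0 0 0 0 0.5; 0 0 0 0 0 0 0.5; 0 0 0 0 0 0 0.5; 0 0 0 0 0 0 0.5; 0 0 0 0 0 0 0.5' 80|grep -E "force|width"; python3 go.py |head -1;python3 - <<'E'
from h import *
f=imaging.grab_frame("scene");save(f,'pics/g19.png',200,300,140,240,6)
E
```

```text
contact_force: [-0.4, 0.5, -0.0]
t 35.43 tcp world [ 456.  -208.8    5. ] cradle [ -97.4 -420.9] F [-0.4  0.5 -0. ] w 68.2
contact_force: [-2.8, 0.8, 9.4]
grip_width: 0.0517
t 35.85 tcp world [ 456.6 -209.1    6.7] cradle [ -96.9 -421.2] F [-2.8  0.8  9.4] w 51.7
```

View pics/g19.png

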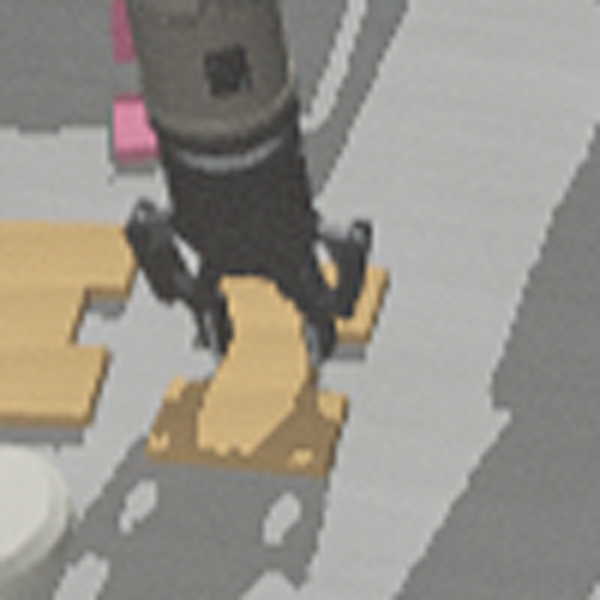

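```bash
python3 -m jog '0 0 0 0 -10 0 0.5; 0 0 0 0 -20 0 0.5; 0 0 0 0 -25 0 0.5; 0 -5.4 0 0 -25 0 0.5; 0 0 0 20 -5 0 0.5' 90|tail -1; python3 -m jog '0 0 0 35 0 0 0.5; 0 0 0 37 0 0 0.5; 0 0 0 37 0 -5 0.5; 0 0 0 37 0 -5 0.5; 0 0 0 37 0 -5 0.5'|tail -1; python3 -m jog '0 0 0 35 0 -5 0.5; 0 0 0 35 0 -5 0.5; 0 0 0 35 0 -5 0.5; 0 0 0 35 0 -5 0.5; 0 0 0 30 0 -5 0.5'|tail -1;python3 -m jog '0 0 0 15 0 0 0.5; 0 0 0 8 0 0 0.5; 0 0 0 0 0 0 0.5; 0 0 0 0 0 0 0.5; 0 0 0 0 0 0 0.5'|tail -2;python3 go.py -45 -10 42 0; python3 - <<'E'
from h import *
f=imaging.grab_frame("scene");save(f,'pics/g20.png',330,430,150,250,6)
E
```

```text
grip_width: 0.0506
grip_width: 0.0508
grip_width: 0.0506
contact_force: [-0.5, 0.3, -0.8]
grip_width: 0.0506
t 37.57 tcp world [433.7 186.4  90.7] cradle [-56.8 -27. ] F [-0.5  0.3 -0.8] w 50.6
flip 0 turn(tool) deg [-0.03 -0.19 -0.06] shift now-axes [ 17.1  48.7 -11.8] final-axes [ 17.   48.7 -11.8]
```

View pics/g20.png

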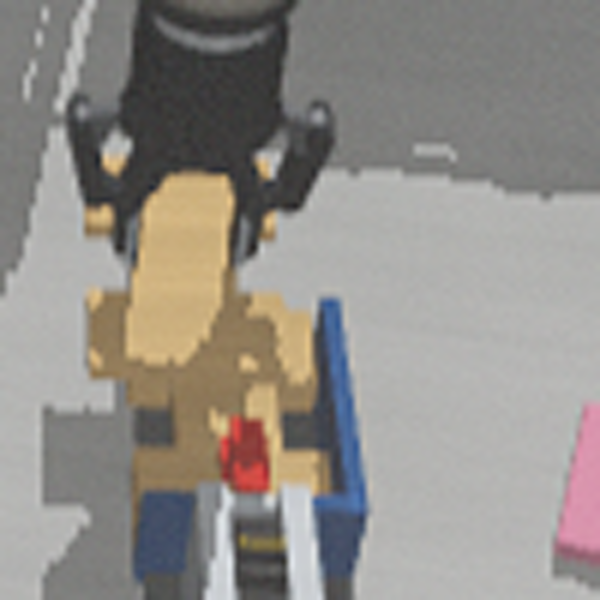

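```bash
python3 -m jog '0 0 0 7 15 0 0.5; 0 0 0 7 15 0 0.5; 0 0 0 6 12 -5 0.5; 0 0 0 0 6 -8 0.5; 0 0 0 0 0 -10 0.5' |tail -2; python3 -m jog '0 0 0 0 0 -10 0.5; 0 0 0 0 0 -10 0.5; 0 0 0 0 0 -8 0.5; 0 0 0 0 0 0 0.5; 0 0 0 0 0 0 0.5'|tail -2;python3 go.py -2 -1 41 0;python3 - <<'E'
from h import *
f=imaging.grab_frame("scene");save(f,'pics/g21.png',330,430,150,250,6)
E
```

```text
contact_force: [-0.4, 0.3, -2.5]
grip_width: 0.0508
contact_force: [0.5, 0.0, -2.0]
grip_width: 0.0505
t 38.45 tcp world [481.5 216.   43. ] cradle [-4.9 -5.4] F [ 0.5  0.  -2. ] w 50.5
flip 0 turn(tool) deg [ 0.04 -0.11  0.01] shift now-axes [ 4.4  2.  -2.9] final-axes [ 4.4  2.  -2.9]
```

View pics/g21.png

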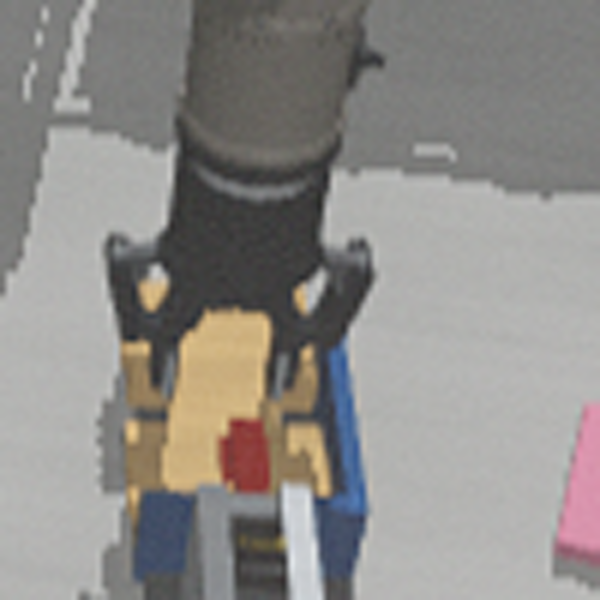

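```bash
python3 -m jog '0 0 0 2 0 0 0.5; 0 0 0 2 0 0 0.5; 0 0 0 0.5 0 0 0.5; 0 0 0 0 0 0 0.5; 0 0 0 0 0 0 0.5'|grep force;python3 go.py|head -1; python3 -m jog '0 0 0 1.5 0 0 0.5; 0 0 0 0 0 0 0.5; 0 0 0 0 0 0 0.5; 0 0 0 0 0 0 0.5; 0 0 0 0 0 0 0.5'|grep force;python3 go.py|head -1
```

```text
contact_force: [0.4, 0.2, -1.7]
t 38.92 tcp world [479.9 220.8  42.7] cradle [-5.7 -0.5] F [ 0.4  0.2 -1.7] w 50.3
contact_force: [0.5, -4.3, 0.2]
t 39.33 tcp world [479.9 221.3  42.6] cradle [-5.6  0. ] F [ 0.5 -4.3  0.2] w 50.6
```

```bash
python3 -m jog '0 0 0 0 0 -2 0.5; 0 0 0 0 0 -2 0.5; 0 0 0 0 0 -1 0.5; 0 0 0 0 0 0 0.5; 0 0 0 0 0 0 0.5'|grep force;python3 go.py|head -1; python3 -m jog '0 0 0 0 0 -1.5 0.5; 0 0 0 0 0 0 0.5; 0 0 0 0 1.5 0 0.5; 0 0 0 0 1.5 0 0.5; 0 0 0 0 0 0 0.5'|grep force;python3 go.py|head -1
```

```text
contact_force: [-1.0, -5.2, -1.5]
t 39.75 tcp world [484.  221.9  42.2] cradle [-1.4 -0. ] F [-1.  -5.2 -1.5] w 50.3
contact_force: [-1.9, -4.9, 0.9]
t 40.17 tcp world [485.1 222.1  39.2] cradle [-0.4  0. ] F [-1.9 -4.9  0.9] w 50.5
```

```bash
python3 -m jog '0 0 0 0 0 -1.5 0.5; 0 0 0 0 0 0 0.5; 0 0 0 0 0 0 0.5; 0 0 0 0 0 0 0.5; 0 0 0 0 0 0 0.5'|grep force;python3 go.py|head -1; python3 -m jog '0 0 0 0 1 0 0.5; 0 0 0 0 1 0 0.5; 0 0 0 0 0 0 0.5; 0 0 0 0 0 0 0.5; 0 0 0 0 0 0 0.5'|grep force;python3 go.py|head -1
```

```text
contact_force: [-5.9, -5.3, 5.1]
t 40.58 tcp world [485.2 222.1  39.2] cradle [-0.2  0. ] F [-5.9 -5.3  5.1] w 50.6
contact_force: [-11.3, -8.1, 23.4]
t 41.0 tcp world [485.2 222.1  38.8] cradle [-0.2  0. ] F [-11.3  -8.1  23.4] w 50.4
```

Seated. Release.

```bash
python3 -m jog '0 0 0 0 -1.5 0 0.6; 0 0 0 0 0 0 0.72; 0 0 0 0 0 0 0.72; 0 0 0 0 0 0 0.72; 0 0 0 0 0 0 0.72'|grep force;python3 go.py|head -1; python3 -m jog '0 0 0 -1.5 -3 0 0.72; 0 0 0 0 -10 0 0.72; 0 0 0 0 -25 0 0.72; 0 0 0 0 -20 0 0.72; 0 0 0 -15 -10 0 0.8'|grep -E "force";python3 -m jog '0 0 0 -35 0 0 0.8; 0 0 0 -40 0 0 0.8; 0 0 0 -40 0 0 0.8; 0 0 0 -40 0 0 0.8; 0 0 0 -40 0 0 0.8'|grep -E "force"; python3 go.py 450.9 -358 40 -0.4 w;python3 - <<'E'
from h import *
f=imaging.grab_frame("scene");save(f,'pics/g22.png',330,430,150,250,6)
f=imaging.grab_frame("top");save(f,'pics/g22t.png',225,385,125,245,5)
for b in boards(f): print([np.round(x,4) for x in b])
E
```

```text
contact_force: [0.1, -0.5, -0.2]
t 41.42 tcp world [488.4 224.5  39.5] cradle [3.3 1.9] F [ 0.1 -0.5 -0.2] w 61.3
contact_force: [0.7, 0.7, 0.0]
contact_force: [0.8, -0.2, -0.2]
t 42.25 tcp world [521.5  12.7 108.4] cradle [   2.4 -212.5] F [ 0.8 -0.2 -0.2] w 68.4
flip 0 turn(tool) deg [0.09 0.36 0.01] shift now-axes [-354.9   68.1  128.3] final-axes [-355.7   68.4  126. ]
[array([0.4836, 0.2259]), np.float64(8.8438), np.float64(0.044), np.int32(1462), np.float64(0.1629), np.float64(0.1087), array([268.9207, 204.7702])]
[array([ 0.4509, -0.3581]), np.float64(8.79), np.float64(0.0121), np.int32(1410), np.float64(0.1582), np.float64(0.1024), array([454.8255, 216.7929])]
```

View pics/g22.png

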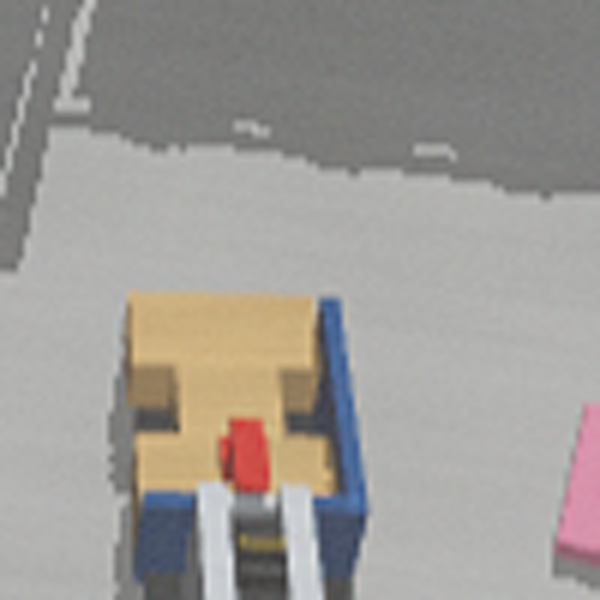

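View pics/g22t.png

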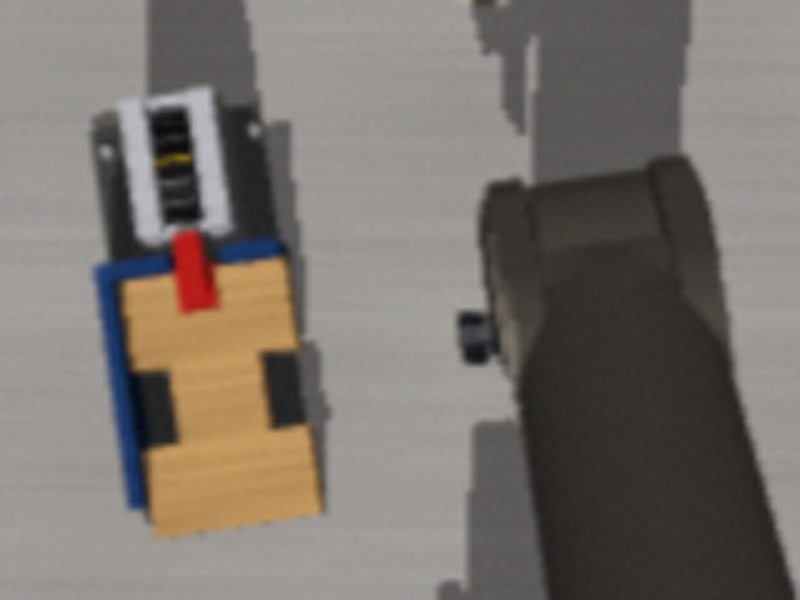

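```bash
python3 -m jog '0 0 0 -32 0 11 0.8; 0 0 0 -32 0 11 0.8; 0 0 0 -32 0 11 0.8; 0 0 0 -32 0 11 0.8; 0 0 0 -32 0 11 0.8'|grep -E "force";python3 -m jog '0 0 0 -32 0 11 0.8; 0 0 0 -32 0 11 0.8; 0 0 0 -32 0 11 0.8; 0 0 0 -32 0 11 0.8; 0 0 0 -32 0 11 0.8'|grep -E "force";python3 -m jog '0 0 0 -25 0 11 0.8; 0 0 0 -10 10 5 0.8; 0 0 0 0 20 0 0.8; 0 0 0 0 15 0 0.8; 0 0 0 0 0 0 0.8'|grep -E "force"; python3 go.py 450.9 -358.1 30 -.4 w;python3 - <<'E'
from h import *
f=imaging.grab_frame("scene");save(f,'pics/g23.png',160,260,140,240,6)
E
```

```text
contact_force: [0.6, -0.5, 0.2]
contact_force: [1.6, 0.2, -0.0]
contact_force: [0.2, 1.4, 0.1]
t 43.6 tcp world [ 451.2 -353.7   59.4] cradle [-125.1 -563.1] F [0.2 1.4 0.1] w 68.5
flip 0 turn(tool) deg [-0.19  0.38  0.24] shift now-axes [-4.5 29.4  0.9] final-axes [-4.3 29.4  1. ]
```

View pics/g23.png

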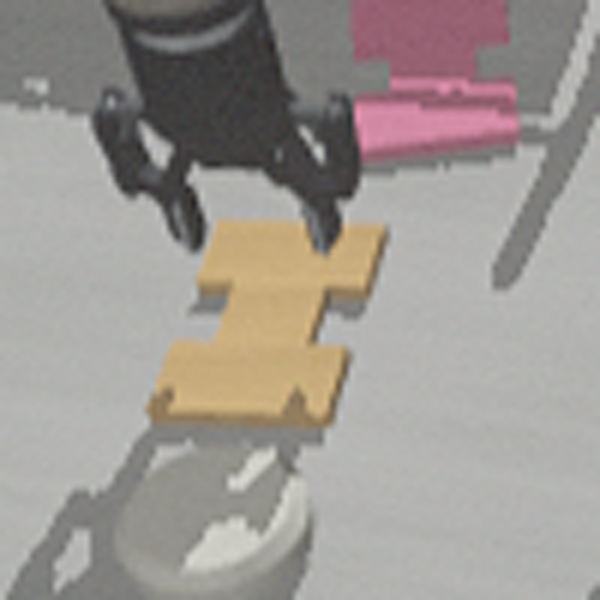

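```bash
python3 -m jog '0 0 0 -2 15 0.8 0.8; 0 0 0 -2 15 0 0.8; 0 0 0 0 10 0 0.8; 0 0 0 0 0 0 0.8; 0 0 0 0 0 0 0.8'|grep -E "force"; python3 go.py 450.9 -358.1 5 -.4 w
```

```text
contact_force: [-0.5, 0.2, 0.0]
t 44.07 tcp world [ 452.7 -359.4   22.5] cradle [-124.5 -569. ] F [-0.5  0.2  0. ] w 68.2
flip 0 turn(tool) deg [-0.01  0.38  0.03] shift now-axes [ 1.6 17.5  1.6] final-axes [ 1.6 17.5  1.6]
```

```bash
python3 -m jog '0 0.3 0 1.5 7 1.5 0.8; 0 0 0 0 7 0 0.8; 0 0 0 0 4.5 0 0.8; 0 0 0 0 0 0 0.8; 0 0 0 0 0 0 0.8'|grep -E "force"; python3 go.py|head -1;  python3 -m jog '0 0 0 0 0 0 0.5; 0 0 0 0 0 0 0.5; 0 0 0 0 0 0 0.5; 0 0 0 0 0 0 0.5; 0 0 0 0 0 0 0.5' 90|grep -E "force|width"; python3 go.py |head -1;python3 -m jog '0 0 0 0 -10 0 0.5; 0 0 0 0 -20 0 0.5; 0 0 0 0 -25 0 0.5; 0 0 0 0 -25 0 0.5; 0 0 0 0 -20 0 0.5' 90|tail -1;python3 go.py -50 -25 55 0;python3 - <<'E'
from h import *
f=imaging.grab_frame("scene");save(f,'pics/g24.png',160,260,120,240,5)
E
```

```text
contact_force: [1.0, -0.7, 0.5]
t 44.48 tcp world [ 450.5 -358.6    3.4] cradle [-126.6 -567.8] F [ 1.  -0.7  0.5] w 68.1
contact_force: [-2.2, 1.9, 8.7]
grip_width: 0.052
t 44.9 tcp world [ 450.9 -359.1    4.8] cradle [-126.3 -568.4] F [-2.2  1.9  8.7] w 52.0
grip_width: 0.0522
t 45.32 tcp world [ 450.9 -359.1  106. ] cradle [-126.2 -568.4] F [ 0.5 -0.5 -1.2] w 52.2
flip 0 turn(tool) deg [ 0.06 -0.37 -0.05] shift now-axes [543.9  50.5 -72.7] final-axes [543.4  51.  -76.2]
```

View pics/g24.png

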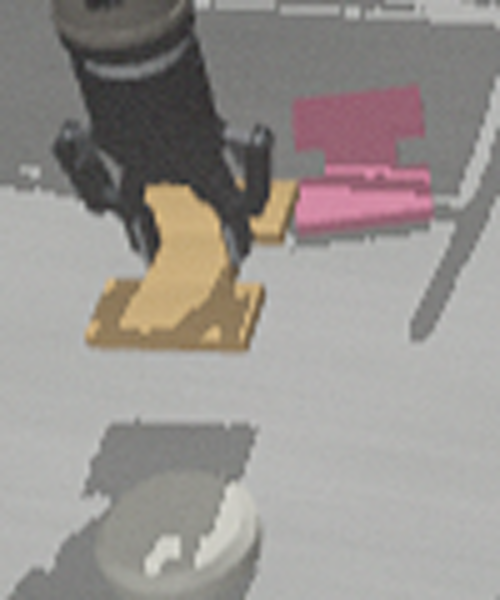

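```bash
python3 -m jog '0 -0.3 0 15 0 0 0.5; 0 0 0 28 0 -3 0.5; 0 0 0 34 0 -5 0.5; 0 0 0 34 0 -5 0.5; 0 0 0 34 0 -5 0.5' 90|tail -1; for i in 1 2; do python3 -m jog '0 0 0 34 0 -5 0.5; 0 0 0 34 0 -5 0.5; 0 0 0 34 0 -5 0.5; 0 0 0 34 0 -5 0.5; 0 0 0 34 0 -5 0.5'|tail -1; done; python3 -m jog '0 0 0 26 0 -3 0.5; 0 0 0 15 0 0 0.5; 0 0 0 5 0 0 0.5; 0 0 0 0 0 0 0.5; 0 0 0 0 0 0 0.5'|tail -1;python3 go.py -50 -25 55 0;python3 - <<'E'
from h import *
f=imaging.grab_frame("scene");save(f,'pics/g25.png',330,430,150,250,6)
E
```

```text
grip_width: 0.0516
grip_width: 0.0522
grip_width: 0.0523
grip_width: 0.052
t 47.03 tcp world [437.2 175.6 103.7] cradle [-55.  -38.3] F [-0.1 -0.7 -1.8] w 52.0
flip 0 turn(tool) deg [-0.02 -0.1  -0.05] shift now-axes [13.4 48.7 -5. ] final-axes [13.3 48.7 -5. ]
```

View pics/g25.png

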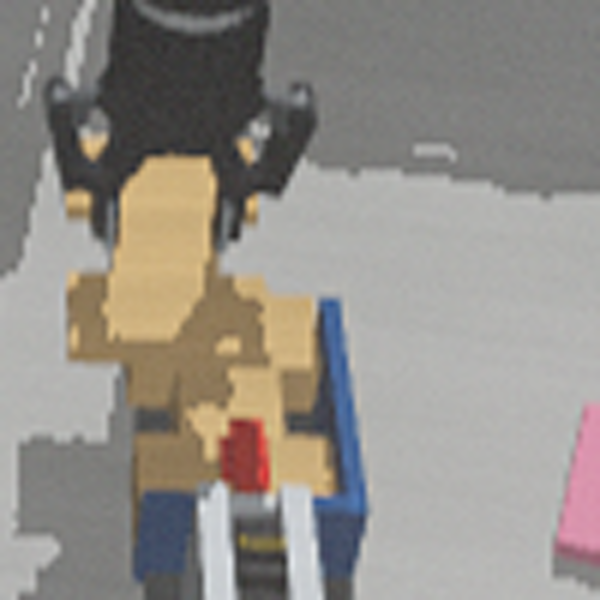

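```bash
python3 -m jog '0 0 0 10 0 0 0.5; 0 0 0 12 10 0 0.5; 0 0 0 10 20 0 0.5; 0 0 0 0 15 0 0.5; 0 0 0 0 7 0 0.5' |tail -2;python3 go.py|head -1; python3 -m jog '0 0 0 0 0 -10 0.5; 0 0 0 0 0 -14 0.5; 0 0 0 0 0 -14 0.5; 0 0 0 0 0 -10 0.5; 0 0 0 0 0 -1 0.5'|tail -2;python3 go.py -2 -1 53 0;python3 - <<'E'
from h import *
f=imaging.grab_frame("scene");save(f,'pics/g26.png',330,430,150,250,6)
E
```

```text
contact_force: [0.1, -1.0, -1.2]
grip_width: 0.0519
t 47.5 tcp world [431.4 208.1  50.2] cradle [-55.6  -5.3] F [ 0.1 -1.  -1.2] w 51.9
contact_force: [0.1, 0.7, -1.5]
grip_width: 0.0524
t 47.92 tcp world [484.  216.2  52.7] cradle [-2.4 -5.7] F [ 0.1  0.7 -1.5] w 52.4
flip 0 turn(tool) deg [ 0.2  -0.2   0.04] shift now-axes [ 4.7 -0.3 -0.4] final-axes [ 4.7 -0.3 -0.4]
```

View pics/g26.png

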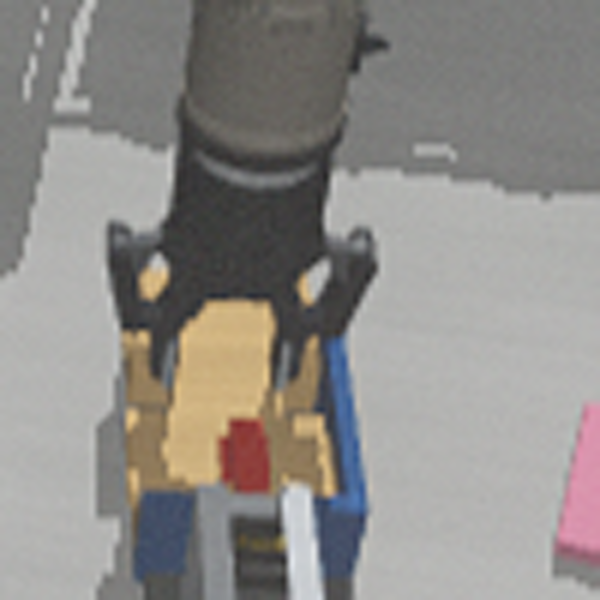

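```bash
python3 -m jog '0 0 0 2 0 0 0.5; 0 0 0 2 0 0 0.5; 0 0 0 0.5 0 0 0.5; 0 0 0 0 0 0 0.5; 0 0 0 0 0 0 0.5'|grep force;python3 go.py|head -1; python3 -m jog '0 0 0 1.5 0 0 0.5; 0 0 0 0 0 0 0.5; 0 0 0 0 0 0 0.5; 0 0 0 0 0 0 0.5; 0 0 0 0 0 0 0.5'|grep force;python3 go.py|head -1
```

```text
contact_force: [-0.4, -0.5, -1.3]
t 48.38 tcp world [479.4 220.6  51.7] cradle [-6.2 -0.5] F [-0.4 -0.5 -1.3] w 52.2
contact_force: [0.6, -6.1, -0.4]
t 48.8 tcp world [479.5 221.   51.5] cradle [-6.  -0.2] F [ 0.6 -6.1 -0.4] w 52.0
```

```bash
python3 -m jog '0 0 0 0 0 -2 0.5; 0 0 0 0 0 -2 0.5; 0 0 0 0 0 -1 0.5; 0 0 0 0 0 0 0.5; 0 0 0 0 0 0 0.5'|grep force;python3 go.py|head -1; python3 -m jog '0 0 0 0 0 -1.5 0.5; 0 0 0 0 0 0 0.5; 0 0 0 0 1 0 0.5; 0 0 0 0 0.7 0 0.5; 0 0 0 0 0 0 0.5'|grep force;python3 go.py|head -1
```

```text
contact_force: [-1.0, -5.7, -0.7]
t 49.22 tcp world [483.6 221.7  51.1] cradle [-1.9 -0.1] F [-1.  -5.7 -0.7] w 51.8
contact_force: [-2.6, -5.6, 1.0]
t 49.63 tcp world [484.7 221.9  49.5] cradle [-0.8 -0.1] F [-2.6 -5.6  1. ] w 52.2
```

```bash
python3 -m jog '0 0 0 0 0 -1.5 0.5; 0 0 0 0 0 0 0.5; 0 0 0 0 0 0 0.5; 0 0 0 0 0 0 0.5; 0 0 0 0 0 0 0.5'|grep force;python3 go.py|head -1; python3 -m jog '0 0 0 0 0.8 -0.5 0.5; 0 0 0 0 0.5 0 0.5; 0 0 0 0 0 0 0.5; 0 0 0 0 0 0 0.5; 0 0 0 0 0 0 0.5'|grep force;python3 go.py|head -1
```

```text
contact_force: [-5.3, -5.0, 1.1]
t 50.05 tcp world [484.7 221.9  49.2] cradle [-0.8 -0.1] F [-5.3 -5.   1.1] w 52.1
contact_force: [-10.2, -8.2, 13.6]
t 50.47 tcp world [484.8 222.   48.8] cradle [-0.7 -0. ] F [-10.2  -8.2  13.6] w 51.7
```

```bash
python3 -m jog '0 0 0 0 -1.2 0 0.6; 0 0 0 0 0 0 0.72; 0 0 0 0 0 0 0.72; 0 0 0 0 0 0 0.72; 0 0 0 0 0 0 0.72'|grep force;python3 go.py|head -1; python3 -m jog '0 0 0 -1.5 -3 0 0.72; 0 0 0 0 -10 0 0.72; 0 0 0 0 -25 0 0.72; 0 0 0 0 -15 0 0.5; 0 0 0 -20 0 0 0'|grep -E "force";python3 -m jog '0 0 0 -35 0 0 0; 0 0 0 -40 0 0 0; 0 0 0 -40 0 0 0; 0 0 0 0 0 0 0; 0 0 0 0 0 0 0'|grep -E "force"; python3 go.py 0 -60 20 0;python3 - <<'E'
from h import *
f=imaging.grab_frame("scene");save(f,'pics/g27.png',330,430,150,250,6)
f=imaging.grab_frame("top");save(f,'pics/g27t.png',225,345,125,245,5)
for b in boards(f,.056): print([np.round(x,4) for x in b])
E
```

```text
contact_force: [0.8, 0.3, -0.2]
t 50.88 tcp world [488.7 224.4  50.3] cradle [3.5 1.8] F [ 0.8  0.3 -0.2] w 61.7
contact_force: [0.3, -0.1, -0.3]
contact_force: [-0.4, -0.0, -0.1]
t 51.72 tcp world [510.3  85.5 103.8] cradle [   2.9 -138.8] F [-0.4 -0.  -0.1] w -0.0
flip 0 turn(tool) deg [ 0.06 -0.41 -0.04] shift now-axes [78.8 83.7  3.5] final-axes [78.8 83.8  2.9]
[array([0.4804, 0.2215]), np.float64(10.957), np.float64(0.0559), np.int32(1465), np.float64(0.1599), np.float64(0.1067), array([268.3413, 205.1304])]
```

View pics/g27.png

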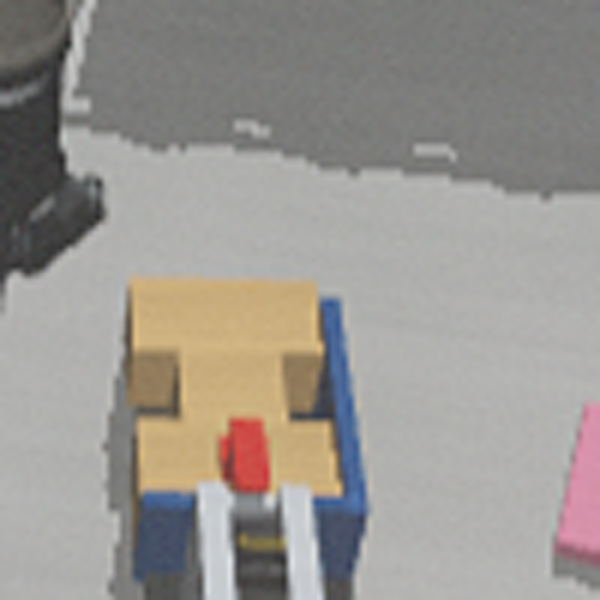

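View pics/g27t.png

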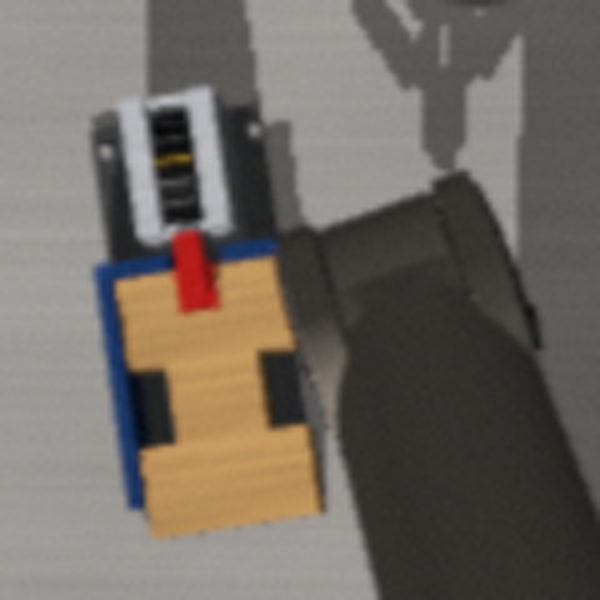

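```bash
python3 -m jog '0 0 0 20 0 0 0; 0 0 0 30 10 2 0; 0 0 0 23 25 0 0; 0 0 0 5 25 0 0; 0 0 0 0 18 0 0'|grep -E "force";python3 go.py|head -1; python3 -m jog '0 0 0 6 0 0 0; 0 0 0 6 0 0 0; 0 0 0 5 0 0 0; 0 0 0 4 0 0 0; 0 0 0 0 0 0 0'|grep -E "force";python3 go.py|head -1
```

```text
contact_force: [-0.0, -1.3, 0.6]
t 52.23 tcp world [493.8 170.7  23.8] cradle [  0.1 -52.2] F [-0.  -1.3  0.6] w -0.1
contact_force: [2.4, -15.1, -0.8]
t 52.65 tcp world [492.5 180.8  25.7] cradle [  0.4 -41.9] F [  2.4 -15.1  -0.8] w -0.1
```

```bash
python3 -m jog '0 0 0 -8 0 0 0; 0 0 0 -10 -10 0 0; 0 0 0 -20 -30 10 0; 0 0 0 0 -25 30 0; 0 0 0 20 0 35 0'|grep -E "force"; python3 -m jog '0 0 0 30 0 25 0; 0 0 0 25 0 5 0; 0 0 0 0 0 0 0; 0 0 0 0 0 0 0; 0 0 0 0 0 0 0'|grep -E "force"; python3 go.py -102 -1 14 0
```

```text
contact_force: [0.9, 2.6, 0.2]
contact_force: [-0.3, -0.5, 0.3]
t 53.48 tcp world [383.3 206.4  91.1] cradle [-103.3    0.6] F [-0.3 -0.5  0.3] w -0.0
flip 0 turn(tool) deg [ 0.13 -0.04  0.05] shift now-axes [-1.7 77.1 -1.1] final-axes [-1.6 77.1 -1.3]
```

```bash
python3 -m jog '0 0 0 0 20 0 0; 0 0 0 0 25 0 0; 0 0 0 0 25 0 0; 0 0 0 0 6 0 0; 0 0 0 0 0 0 0'|grep -E "force";python3 go.py|head -1; python3 -m jog '0 0 0 0 0 -4 0; 0 0 0 0 0 -4 0; 0 0 0 0 0 -3 0; 0 0 0 0 0 -2 0; 0 0 0 0 0 0 0'|grep -E "force";python3 go.py|head -1;for i in 1 2; do python3 -m jog '0 0 0 0 0 -1.2 0; 0 0 0 0 0 0 0; 0 0 0 0 0 0 0; 0 0 0 0 0 0 0; 0 0 0 0 0 0 0'|grep -E "force";python3 go.py |head -1; done
```

```text
contact_force: [-0.6, -0.2, -0.5]
t 53.9 tcp world [382.  204.6  12.9] cradle [-104.9   -0.9] F [-0.6 -0.2 -0.5] w -0.0
contact_force: [0.5, -0.3, 1.2]
t 54.32 tcp world [396.1 208.3  14.6] cradle [-90.4   0.5] F [ 0.5 -0.3  1.2] w 0.1
contact_force: [-2.4, -0.2, 6.5]
t 54.73 tcp world [396.4 208.3  14.1] cradle [-90.1   0.5] F [-2.4 -0.2  6.5] w -0.0
contact_force: [-5.1, -0.1, 9.2]
t 55.15 tcp world [396.4 208.2  13.9] cradle [-90.1   0.3] F [-5.1 -0.1  9.2] w -0.0
```

```bash
python3 -m jog '0 0 0 0 0 -1.5 0; 0 0 0 0 0 -1 0; 0 0 0 0 0 0 0; 0 0 0 0 0 0 0; 0 0 0 0 0 0 0'|grep -E "force";python3 go.py |head -1; python3 - <<'E'
from h import *
f=imaging.grab_frame("scene");save(f,'pics/g28.png',330,430,140,250,5)
E
```

```text
contact_force: [-11.5, -1.6, 15.8]
t 55.57 tcp world [396.3 208.   13.7] cradle [-90.2   0.2] F [-11.5  -1.6  15.8] w 0.5
```

View pics/g28.png

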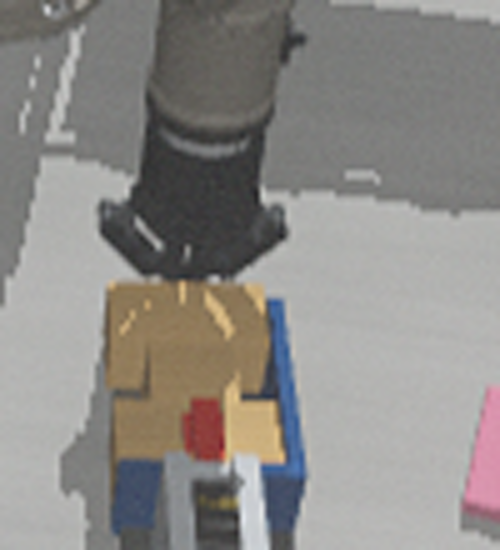

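```bash
python3 -m jog '0 0 0 0 0 6 0; 0 0 0 0 -25 3 0; 0 0 0 0 -35 0 0; 0 0 0 0 -40 0 0; 0 0 0 0 -30 0 0'|grep -E "force"; python3 -m jog '0 0 0 0 0 -35 0; 0 0 0 0 0 -40 0; 0 0 0 0 0 -40 0; 0 0 0 0 0 -40 0; 0 0 0 0 0 -40 0'|grep -E "force"; python3 -m jog '0 0 0 0 0 -40 0; 0 0 0 0 0 -10 0; 0 0 0 0 0 0 0; 0 0 0 0 0 0 0; 0 0 0 0 0 0 0'|grep -E "force";python3 go.py 152 0 105 0;python3 foot.py; python3 - <<'E'
from h import *
f=imaging.grab_frame("top");save(f,'pics/g29t.png',225,345,125,245,5)
E
```

```text
contact_force: [1.2, 0.6, -0.4]
contact_force: [0.5, 0.4, -0.2]
contact_force: [-0.4, -1.3, 0.4]
t 56.87 tcp world [631.8 246.  143.3] cradle [148.3   0.3] F [-0.4 -1.3  0.4] w 0.0
flip 0 turn(tool) deg [-0.09 -0.03 -0.01] shift now-axes [-0.3 38.3 -3.8] final-axes [-0.3 38.3 -3.7]
scene (np.int64(26), np.float64(369.5), np.int64(227), np.int64(231), array([0.0558, 0.0576, 0.0594])) (np.int64(21), np.float64(368.7), np.int64(225), np.int64(231), array([0.0773, 0.0897, 0.0929]))
top (np.int64(122), np.float64(264.9), np.int64(173), np.int64(188), array([0.0128, 0.0523, 0.0574])) None
```

View pics/sc.png

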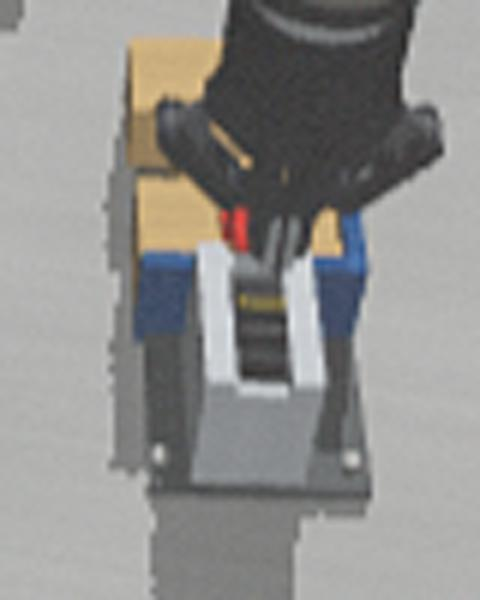

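```bash
python3 -m jog '0 0 0 0 12 -3.7 0; 0 0 0 0 15 0 0; 0 0 0 0 12 0 0; 0 0 0 0 0 0 0; 0 0 0 0 0 0 0'|grep -E "force";python3 go.py|head -1; for i in 1 2 3; do python3 -m jog '0 0 0 0 1 0 0; 0 0 0 0 0 0 0; 0 0 0 0 0 0 0; 0 0 0 0 0 0 0; 0 0 0 0 0 0 0'|grep -E "force";python3 go.py |head -1; done
```

```text
contact_force: [-0.1, -0.4, 0.4]
t 57.48 tcp world [636.  246.3 103.6] cradle [152.5  -0. ] F [-0.1 -0.4  0.4] w -0.2
contact_force: [0.5, -0.7, -0.6]
t 57.9 tcp world [637.1 246.7 104.4] cradle [153.6   0.2] F [ 0.5 -0.7 -0.6] w 0.2
contact_force: [0.2, -0.2, -0.3]
t 58.32 tcp world [636.8 246.6 102.9] cradle [153.4   0.2] F [ 0.2 -0.2 -0.3] w 0.1
contact_force: [-0.5, -0.2, 0.3]
t 58.73 tcp world [636.8 246.6 101.9] cradle [153.3   0.2] F [-0.5 -0.2  0.3] w -0.2
```

```bash
python3 -m jog '0 0 0 0 1.5 3 0; 0 0 0 0 0 0 0; 0 0 0 0 0 0 0; 0 0 0 0 0 0 0; 0 0 0 0 0 0 0'|grep -E "force";python3 go.py|head -1; for i in 1 ; do python3 -m jog '0 0 0 0 1 0 0; 0 0 0 0 0 0 0; 0 0 0 0 0 0 0; 0 0 0 0 0 0 0; 0 0 0 0 0 0 0'|grep -E "force";python3 go.py |head -1; done
```

```text
contact_force: [-0.3, 0.4, -0.6]
t 59.15 tcp world [633.8 246.1 100.4] cradle [150.3   0.2] F [-0.3  0.4 -0.6] w -0.3
contact_force: [-1.4, -0.5, 6.5]
t 59.57 tcp world [634.2 246.2 100. ] cradle [150.7   0.2] F [-1.4 -0.5  6.5] w -0.2
```

```bash
python3 -m jog '0 0 0 0 0 4.4 0; 0 0 0 0 0 4.4 0; 0 0 0 0 0 4.4 0; 0 0 0 0 0 4.4 0; 0 0 0 0 0 4.4 0'|grep -E "force";python3 go.py|head -1; python3 -m jog '0 0 0 0 -6 0 0; 0 0 0 0 0 -11 0; 0 0 0 0 0 -11 0; 0 0 0 0 6 0 0; 0 0 0 0 0 0 0'|grep -E "force";python3 go.py|head -1;python3 -m jog '0 0 0 0 0 4.4 0; 0 0 0 0 0 4.4 0; 0 0 0 0 0 4.4 0; 0 0 0 0 0 4.4 0; 0 0 0 0 0 0 0'|grep -E "force";python3 go.py|head -1;python3 foot.py
```

```text
contact_force: [0.1, -1.2, 1.0]
t 59.98 tcp world [612.  242.6  99.6] cradle [1.282e+02 1.000e-01] F [ 0.1 -1.2  1. ] w -0.1
contact_force: [2.2, 0.0, 3.8]
t 60.4 tcp world [635.2 246.4 100. ] cradle [151.7   0.2] F [2.2 0.  3.8] w 0.1
contact_force: [-0.9, -0.9, 6.6]
t 60.82 tcp world [616.  243.3  99.9] cradle [132.2   0.2] F [-0.9 -0.9  6.6] w 0.1
scene (np.int64(26), np.float64(369.5), np.int64(227), np.int64(231), array([0.0558, 0.0576, 0.0594])) None
top (np.int64(122), np.float64(264.9), np.int64(173), np.int64(188), array([0.0128, 0.0523, 0.0574])) None
```

View pics/sc.png

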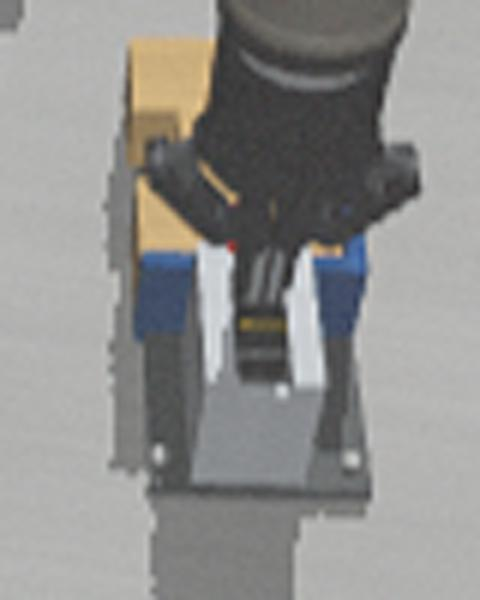

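```bash
python3 -m jog '0 0 0 0 -8 0 0; 0 0 0 0 -25 -10 0; 0 0 0 -30 0 -10 0; 0 0 0 -40 0 0 0; 0 0 0 -40 0 0 0'|grep -E "force"; python3 -m jog '0 0 0 -40 0 0 0; 0 0 0 -20 0 0 0; 0 0 0 0 0 0 0; 0 0 0 0 0 0 0; 0 0 0 0 0 0 0'|grep -E "force";python3 go.py 150 0 106 0;python3 foot.py
```

```text
contact_force: [1.0, -1.2, -0.6]
contact_force: [-0.6, 1.3, -0.0]
t 61.8 tcp world [662.1  80.  132. ] cradle [ 151.9 -168.4] F [-0.6  1.3 -0. ] w 0.1
flip 0 turn(tool) deg [-0.07 -0.    0.07] shift now-axes [168.3  26.2   1.9] final-axes [168.4  26.    1.9]
scene (np.int64(26), np.float64(369.5), np.int64(227), np.int64(231), array([0.0558, 0.0576, 0.0594])) (np.int64(54), np.float64(369.8), np.int64(224), np.int64(231), array([0.0637, 0.0732, 0.0754]))
top (np.int64(122), np.float64(264.9), np.int64(173), np.int64(188), array([0.0128, 0.0523, 0.0574])) (np.int64(116), np.float64(264.0), np.int64(172), np.int64(187), array([0.0573, 0.0701, 0.0743]))
```

View pics/sc.png

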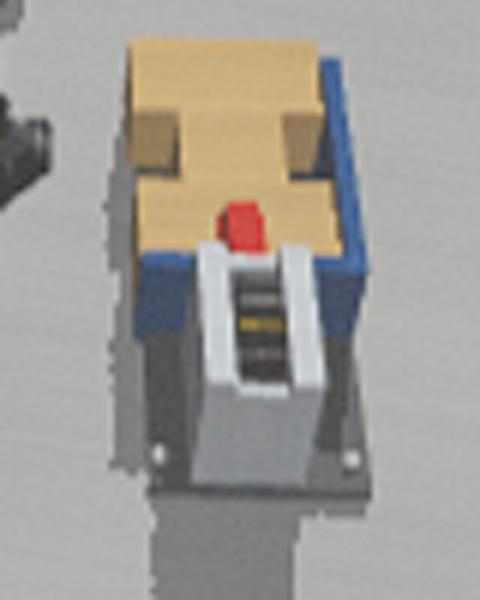

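```bash
python3 -m jog '0 0 0 -20 -10 0 0; 0 0 0 -20 -10 0 0; 0 0 0 -20 0 0 0; 0 0 0 0 0 0 0; 0 0 0 0 0 0 0'|grep -E "force";python3 -m jog '0 0 0 0 0 0 0; 0 0 0 0 0 0 0; 0 0 0 0 0 0 0; 0 0 0 0 0 0 0; 0 0 0 0 0 0 0'|grep -E "force"; python3 foot.py; python3 - <<'E'
from crad import *
from go import cr
q=np.load('q.npy')
f=imaging.grab_frame("top");g=imaging.grab_frame("scene")
B=np.array([[80,52],[80,-52],[-80,-52],[-80,52]])
for F,n,(x0,x1,y0,y1),k in((f,"t",(225,305,125,240),5),(g,"s",(330,410,180,280),6)):
    im=cv2.resize(np.ascontiguousarray(F["color"][y0:y1,x0:x1,::-1]),None,fx=k,fy=k,interpolation=cv2.INTER_CUBIC)
    p=((proj(F,w(q,np.c_[B,[56]*4]/1000))-[x0-.5,y0-.5])*k).round().astype(np.int32)
    for a in p: cv2.circle(im,tuple(int(v) for v in a),3,(0,255,0),-1)
    p=((proj(F,w(q,np.c_[B[2:3],[8]]/1000))-[x0-.5,y0-.5])*k).round().astype(np.int32)
    cv2.circle(im,tuple(int(v) for v in p[0]),3,(255,0,255),-1)
    cv2.imwrite(f"pics/end_{n}.png",im)
cv2.imwrite("pics/endfull.png",f["color"][:,:,::-1])
E
```

```text
contact_force: [-0.8, 0.3, 0.0]
contact_force: [0.0, 0.9, 0.9]
scene (np.int64(26), np.float64(369.5), np.int64(227), np.int64(231), array([0.0558, 0.0576, 0.0594])) (np.int64(52), np.float64(369.9), np.int64(224), np.int64(231), array([0.0647, 0.0737, 0.0761]))
top (np.int64(122), np.float64(264.9), np.int64(173), np.int64(188), array([0.0128, 0.0523, 0.0574])) (np.int64(115), np.float64(264.0), np.int64(172), np.int64(187), array([0.0566, 0.0704, 0.0735]))
```

View pics/end_t.png

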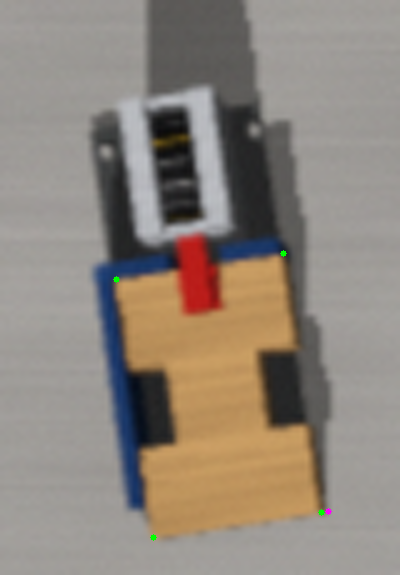

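View pics/end_s.png

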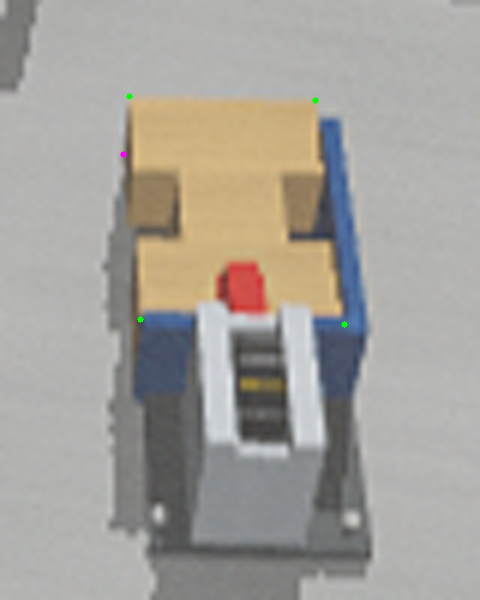

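View pics/endfull.png

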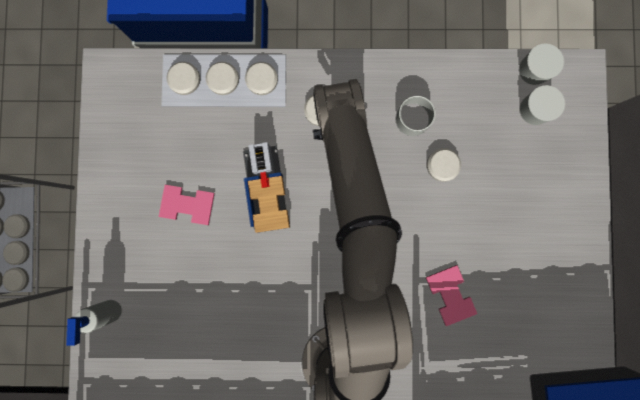

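```bash
python3 -c "
from bench import r
print(r.hand_in(), r.get_obs()['clock'])"
```

```text
the job is handed in; nothing more can be done
the job is handed in; nothing more can be done
```

The job is done and handed in at about 63 s. All four wooden boards are stacked flat in the cradle and the foot is pressing on the top one.

**What I did**
- I rolled the wheel until it hit its upper stop. The foot's top then measured about 90 mm, which is fully raised.
- I gripped each board by its neck and pushed it against both fences with roughly 5–12 N.
- The first board stopped short of the side fence because the gripper's knuckle hit the fence top, at about 15 N. I finished that one by pushing it home with the closed fingers.
- I then pushed the stack once along each direction. The sideways push reached down only to about the second board; the end push spanned the whole stack.
- Two wheel strokes the other way brought the foot down.

**Last checks**
- **Stack:** the corners of the top board match their expected home positions to within about a pixel (roughly 3 mm) in both cameras.
- **Foot:** it came down 17–18 mm from fully raised. The top board is 14 mm down, so the sprung pad is squeezed by about 3.5 mm. The height held in a second look about a second later.
- **Clear of the stack:** the arm was touching nothing, and the cheeses, mould and pink boards stand where they were.
- **Not confirmed:** the snug fit of the lower boards rests on the pushing forces, because the pictures can't resolve gaps below about 1–2 mm.
- **Small disagreement:** the final end push stopped about 1 mm earlier than the push on the first board alone. That is within measurement noise, but one board could sit up to about 1 mm proud.

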